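# Move sample vials from the covered carousel into the free cells of the vial box

## Task

Put all the tall sample vials that are in the carousel away in the vial box: turn the carousel by its knob until each vial stands in the window of the top plate, and lift it out there. Some of the box's deep cells already hold a short vial down out of sight, so feel for the empty cells by touch, and stand each tall vial upright and fully down in an empty cell, one to a cell, without laying a vial over on the way. When all are in, shut the lid; leave the beaker and the loupe alone.

Things in the scene. Friction and masses are not known exactly. Their poses are not given: they have to be found in the camera images.
- vial_0: tall glass sample vial with a screw cap, round, 20 mm across, 64 mm high, 26 g; origin at the centre of its underside, z up along its axis. One of the vials that may stand in the carousel (some of the six are absent)
- vial_1: tall glass sample vial with a screw cap, round, 20 mm across, 64 mm high, 26 g; origin at the centre of its underside, z up along its axis. One of the vials that may stand in the carousel (some of the six are absent)
- vial_2: tall glass sample vial with a screw cap, round, 20 mm across, 64 mm high, 26 g; origin at the centre of its underside, z up along its axis. One of the vials that may stand in the carousel (some of the six are absent)
- vial_3: tall glass sample vial with a screw cap, round, 20 mm across, 64 mm high, 26 g; origin at the centre of its underside, z up along its axis. One of the vials that may stand in the carousel (some of the six are absent)
- vial_4: tall glass sample vial with a screw cap, round, 20 mm across, 64 mm high, 26 g; origin at the centre of its underside, z up along its axis. One of the vials that may stand in the carousel (some of the six are absent)
- vial_5: tall glass sample vial with a screw cap, round, 20 mm across, 64 mm high, 26 g; origin at the centre of its underside, z up along its axis. One of the vials that may stand in the carousel (some of the six are absent)
- carousel: fixed frame of the vial carousel, 252 mm across; origin at the centre of its underside, on the bench. Grey base, four thin posts at radius 114 mm, round aluminium top plate (radius 122 mm, 94 to 98 mm above the bench) that covers the pockets except at one window, a slot open to the rim: x from -122 to -34, y from -42 to 42 mm in this frame. A vial can be lifted out only there
- window (a point): where a pocket stands in the middle of the window: 85 mm from the carousel's centre along its -x (the robot's side), at the top plate's upper face, 98 mm above the bench
- rotor: turning part of the carousel; origin at its centre at bench height; turns endlessly both ways about the vertical and stays where left (0.06 N m friction). Six round pockets, 23 mm wide, 26 mm deep, at radius 85 mm, 30, 90, 150.. degrees from its x axis; a vial in a pocket has its underside 22 mm and its top 86 mm above the bench
- knob (a point): middle of the black hand knob's wing, which belongs to the rotor, on its axis, 119 mm above the bench: wing 44 mm long along the rotor's x axis, 13 mm thick, from 110 to 130 mm above the bench, on a round skirt 44 mm across (102 to 110 mm), above the top plate
- vial_box: grey vial box, 104 (x) by 140 (y) by 48 mm high without lid, 0.9 kg, loose on the bench; origin at the centre of its underside. Eight square cells, 25 mm wide, 43 mm deep (floor 5 mm above the underside), at x = -25, 25 and y = -48, -16, 16, 48 mm in its frame. Four of them, not reported, hold a short vial; see rim
- rim (a point): centre of the box's upper face, 48 mm above its underside, level with the cells' rims. A short vial (20 mm wide, 22 mm high) stands on its cell's floor, its top 21 mm below the rim. A tall vial in an empty cell goes down until its top is 21 mm above the rim; over a short vial it stops 22 mm higher, and the lid cannot shut
- box_lid (a joint): the box's white hood lid, 104 by 140 by 28 mm deep, 0.1 kg, hinged on the box's +x upper edge (52 mm from the box's centre, 48 mm up). 0 = shut, 2.1 = fully open, leaning back away from the robot; starts at 1.85 to 2.05. Light hinge: stays open while leaning back; swung forward to about 0.9 rad, it sinks shut by itself
- lid_edge (a point): middle of the lid's free edge on its outer face (the top side when shut, the far side when the lid stands open)
- beaker: glass beaker, 52 mm across, 66 mm high, a bystander behind the work; origin at its underside
- loupe: folding black loupe, 34 mm, 15 mm high, a bystander in front of the work; origin at its underside

How it is judged:
By the outcome, as a careful person would: the job done as asked, in the order asked, and still so for the second after the job is handed in, with the robot touching nothing.
Of vial_0, vial_1, vial_2, vial_3, vial_4, vial_5 only 3 to 4 are there at a start; the rules pass over those that are not, and their reading is None.
Of short_0, short_1, short_2, short_3, short_4, short_5, short_6, short_7 only 4 to 4 are there at a start; the rules pass over those that are not, and their reading is None.
At some moment in a run one of vial_box may be knocked a few centimetres aside while the robot is not near it.
It also fails if it takes over 210 s, if anything falls off the work surface, if the arm or the gripper's body presses on something with over 40 N, if the wrist force passes 120 N, or if a joint passes its speed limit or range.

## Robot

A 6-joint arm with a two-finger parallel gripper is mounted at the origin on a cart in front of the work surface, level with it; the furniture and walls round the work are solid. World frame = base frame: x ahead of the robot, y to its left, z up, the work surface at z = 0. Lengths are in m, angles in rad, forces in N, time in s.
With the tool pointing down it reaches from about 0.35 to 0.775 m from the base axis. Payload 5.5 kg.
Tool frame: the origin (TCP) lies where the fingers leave the gripper's body, on its centre line; the fingertips stand 73 mm ahead of it and the grasp point (between the pads) lies 54 mm ahead of it; z points along the fingers, y is the direction in which the jaws open and shut (so a half turn about z gives the same grasp; the last joint's range is limited). The gripper opens to 85 mm and grips with 20 to 120 N. Pads are 22 mm wide; open, the fingers measure 114 mm over their backs; the gripper's body (76 mm by 85 mm) begins 54 mm behind the grasp point. The pads swing forward as they close: fully open they stand 13 mm farther back than shut.
Start: joints at [1.191, 0.313, 0.046, 1.304, 0, 1.431], TCP at [0.137, 0.559, 0.304] pointing down, gripper open.
Joint ranges: [-2.76, 2.76], [-0.86, 1.69], [-1.03, 1.26], [-2.2, 2.34], [-1.47, 1.5], [-3.14, 3.14]. Speed limits (rad/s): [2.57, 2.57, 3.14, 3.14, 3.14, 3.14].

## Interface

Orientations are given as a unit quaternion [w, x, y, z].
In Python, from workcell import env, read_camera, job, cut_out gives the robot as it stands.
- The arm moves only by the tool servo_tool, never from a script. Its argument "deltas" is a list of rows, each an object of numbers: "dx", "dy", "dz": the shift along the world's x, y, z in mm; "rx", "ry", "rz": the turn, a rotation vector about the world's x, y, z in rad; "fingers": the closure, from -1 (fully open) to 1 (shut). A call has 1 to 8 rows; each row shifts and turns the commanded pose from where the row before left it; what a row does not reach is not made up. A row lasts 1/10 s, in which the tool goes at most 50 mm and 8.59 degrees, less where a joint would pass 70% of its speed; a pose out of reach is approached as far as the arm can. A call is refused whole if a number of a shift passes 50 or a number of a turn 0.15, either way. A call with a gripper value outside its range is refused whole. The fingers move at their own pace and stop on an object; "newtons" is the grip in N (left out, the last holds). Time passes only in rows, so rows that do not move let the fingers close. It gives the time, the measured TCP pose, the force and the opening at its end, in the units of the state.
- env.get_state(): the state, without advancing time (a new reading comes with each control period).
- read_camera(name): name is "scene" or "side" or "wrist"; returns a dict with "img" (400x640x3 uint8, red, green, blue), "intrinsics" (3x3 intrinsics, pixels), "extrinsics" (4x4, takes a point from camera to world coordinates); the wrist camera has in their place "hand_eye" (4x4, takes a point from camera to tool coordinates, whose origin is the TCP and whose axes are the flange's). Camera axes: x right, y down, z forward; pixel columns grow to the right and rows downward; lengths in m; the calibration is good to about 2 mm. A picture is of the moment at which its call begins: read the wrist's pose just before it. There is no depth.
- job.hand_in(): hands the job in, once; it reports no verdict.
Trained networks look in the newest picture that a camera, given by its name, has taken for a name from the list of things; names that differ only in an ending like _2 or _b are one class to them, and where a whole thing is asked for, a point or a joint stands for the part that bears it (a point fixed in the world has none). Each returns a list of dicts, best first, with "confidence" (0 to 1); they miss things now and then, are a little off and sometimes report something else, mostly with a low value. They report only what shows in the picture. A call takes as long as a camera call.
- cut_out(target, camera): "region" (400x640 bool, what is visible of it) and "extent" ([left, top, right, bottom] in pixels, round what is visible of it).
The state is a dict: "clock": time; "joint_pos": joint angles; "qvel": joint speeds; "tau": joint torques, N m; "tcp_pos": TCP position; "orientation": TCP orientation; "wrist_force": force on the tool from outside, world axes, zero at the start; "ft_torque": the same for the moment, N m; "finger_gap": finger opening in m.
Only numpy, scipy, OpenCV 4.12 (cv2) and the standard library are available. Lean on these libraries where they do the work, as an engineer would, in place of code of your own. Each camera call takes 0.05 s, during which the arm holds its last target. There are 200 camera calls.

## Working session

There is one attempt and no reset: what is moved stays moved. The work goes in short steps, Python scripts to look and compute and a tool call to move; the robot and the scene stay as the last step left them, time stands still between calls to the robot, and variables do not carry over. Pictures are saved under pics/ and viewed, about 12 in all and at most 16, crops included, and the job is handed in when it is done.

Besides the shell and the picture viewer there is one more tool, called after "Emit:" in YAML: its name, and indented under it one key for each argument. servo_tool: Moves the arm, as the interface text tells. Its arguments: {"type":"object","properties":{"deltas":{"type":"array"},"newtons":{"type":"number"}},"required":["deltas"]}

```bash
ls; mkdir -p pics; cat > h.py <<'E'
import numpy as np, cv2
from scipy.spatial.transform import Rotation as R
from workcell import env, read_camera, job, cut_out
def cam(name):
    s=env.get_state(); c=read_camera(name); K=np.array(c["intrinsics"])
    if name=="wrist":
        q=s["orientation"]; T=np.eye(4); T[:3,:3]=R.from_quat([q[1],q[2],q[3],q[0]]).as_matrix(); T[:3,3]=s["tcp_pos"]
        E=T@np.array(c["hand_eye"])
    else: E=np.array(c["extrinsics"])
    return c["img"],K,E
def ray(uv,K,E,z):
    d=E[:3,:3]@np.linalg.solve(K,[uv[0],uv[1],1.]); o=E[:3,3]
    return o+d*(z-o[2])/d[2]
def proj(P,K,E):
    p=E[:3,:3].T@(np.array(P)-E[:3,3]); p=K@p; return p[:2]/p[2]
def save(n,img): cv2.imwrite("pics/"+n+".png",cv2.cvtColor(img,cv2.COLOR_RGB2BGR))
E
cat > a.py <<'E'
from h import *
ims=[]
for n in ["scene","side"]:
    im,K,E=cam(n); save(n+"0",im); print(n,E[:3,3].round(3),K[0,0])
    for t in ["vial_0","carousel","knob","vial_box","box_lid","beaker","loupe"]:
        for r in cut_out(t,n)[:6]:
            if r["confidence"]<.3: continue
            ys,xs=np.nonzero(r["region"]); c=(xs.mean(),ys.mean())
            print(t,round(r["confidence"],2),r["extent"],np.round(c),ray(c,K,E,0.1).round(3))
s=env.get_state(); print(s["tcp_pos"],s["orientation"],s["clock"],s["finger_gap"])
E
python3 a.py
```

```text
pics
scene [0.13  0.936 0.649] 475.0064085268511
vial_0 0.43 [271.8, 282.2, 273.7, 292.7] [272. 286.] [0.477 0.458 0.1  ]
carousel 0.63 [206.3, 201.1, 336.0, 316.2] [267. 254.] [0.53  0.393 0.1  ]
knob 0.92 [221.2, 218.6, 328.6, 309.7] [282. 271.] [0.482 0.42  0.1  ]
vial_box 0.86 [300.0, 137.2, 386.8, 225.9] [343. 187.] [0.507 0.119 0.1  ]
box_lid 0.93 [302.4, 139.2, 345.1, 205.4] [323. 171.] [0.58  0.076 0.1  ]
loupe 0.81 [375.2, 268.1, 395.4, 287.4] [386. 276.] [0.319 0.348 0.1  ]
side [0.519 1.037 0.549] 513.2241821858041
vial_0 0.6 [273.4, 277.5, 290.8, 289.1] [281. 284.] [0.591 0.473 0.1  ]
carousel 0.95 [237.5, 194.1, 388.4, 329.9] [306. 257.] [0.561 0.408 0.1  ]
knob 0.55 [246.8, 208.6, 372.9, 313.6] [312. 280.] [0.548 0.464 0.1  ]
vial_box 0.96 [281.0, 128.4, 373.9, 214.0] [329. 175.] [0.533 0.13  0.1  ]
box_lid 0.7 [280.5, 129.7, 322.2, 197.2] [301. 162.] [0.592 0.074 0.1  ]
box_lid 0.33 [282.7, 127.2, 373.2, 214.4] [328. 175.] [0.535 0.129 0.1  ]
beaker 0.37 [284.8, 128.2, 373.8, 208.8] [328. 174.] [0.535 0.128 0.1  ]
loupe 0.54 [417.5, 236.9, 434.0, 257.9] [424. 248.] [0.381 0.377 0.1  ]
[0.13659862 0.55858902 0.30394715] [2.04321212e-05 1.19612055e-01 9.92820704e-01 7.71342121e-05] 0.8 0.08581445121957845
```

```bash
python3 - <<'E'
import cv2,numpy as np
a=cv2.imread("pics/scene0.png")[110:340,180:440];b=cv2.imread("pics/side0.png")[110:340,200:460]
cv2.imwrite("pics/c0.png",cv2.resize(np.hstack([a,b]),(800,354),interpolation=cv2.INTER_CUBIC))
E
```

```text
(no output)
```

View pics/c0.png

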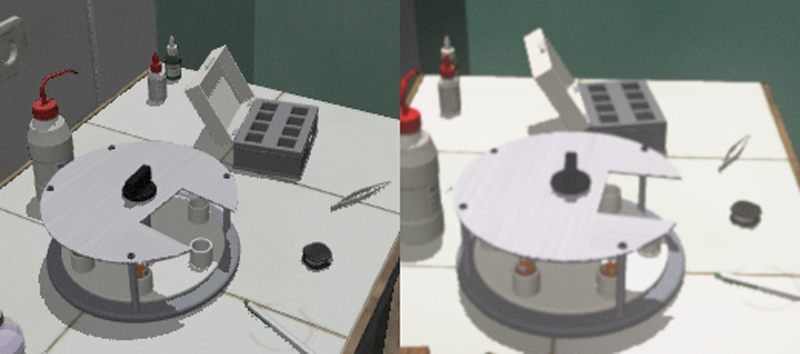

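```bash
python3 - <<'E'
from h import *
def fc(p,o): return (p[0]/ (800/520)+o[0], p[1]/(354/230)+o[1])
a,Ka,Ea=cam("scene"); b,Kb,Eb=cam("side")
print("knobtop", ray(fc((146,167),(180,110)),Ka,Ea,.13), ray(fc((571-400,153),(200,110)),Kb,Eb,.13))
print("skirt", ray(fc((139,188),(180,110)),Ka,Ea,.108), ray(fc((571-400,185),(200,110)),Kb,Eb,.108))
for p in [(50,188),(130,256),(225,155)]: print("A",ray(fc(p,(180,110)),Ka,Ea,.098))
for p in [(463,207),(494,150),(622,245),(644,148)]: print("B",ray(fc((p[0]-400,p[1]),(200,110)),Kb,Eb,.098))
for p in [(249,100),(319,109),(304,151),(233,142)]: print("boxA",ray(fc(p,(180,110)),Ka,Ea,.048))
for p in [(652,82),(666,122),(587,125),(580,84)]: print("boxB",ray(fc((p[0]-400,p[1]),(200,110)),Kb,Eb,.048))
for p in [(527,262),(608,262)]: print("vialtop",ray(fc((p[0]-400,p[1]),(200,110)),Kb,Eb,.086))
w,K,E=cam("wrist"); save("w0",w); print(E.round(3),K)
s=env.get_state(); print(R.from_quat(np.roll(s["orientation"],-1)).as_matrix().round(3))
E
```

```text
knobtop [0.55270368 0.32623987 0.13      ] [0.55760458 0.31845073 0.13      ]
skirt [0.55420706 0.3424241  0.108     ] [0.55615394 0.346475   0.108     ]
A [0.66201689 0.38295344 0.098     ]
A [0.50249103 0.44225258 0.098     ]
A [0.49951019 0.21666499 0.098     ]
B [0.66391392 0.37731208 0.098     ]
B [0.64855298 0.26110092 0.098     ]
B [0.50340878 0.43339766 0.098     ]
B [0.47735415 0.24797599 0.098     ]
boxA [ 0.57115005 -0.00916202  0.048     ]
boxA [ 0.45870303 -0.03391303  0.048     ]
boxA [0.4347223  0.08925998 0.048     ]
boxA [0.53816735 0.11515889 0.048     ]
boxB [ 0.45498897 -0.03932012  0.048     ]
boxB [0.44081137 0.08793372 0.048     ]
boxB [0.54752928 0.10199777 0.048     ]
boxB [ 0.56241171 -0.02657285  0.048     ]
vialtop [0.59216893 0.44780911 0.086     ]
vialtop [0.51624014 0.44432831 0.086     ]
[[ 0.238  0.92   0.312  0.055]
 [ 0.971 -0.225 -0.077  0.577]
 [-0.001  0.322 -0.947  0.373]
 [ 0.     0.     0.     1.   ]] [[292.66331298   0.         326.96082517]
 [  0.         292.66331298 203.59818995]
 [  0.           0.           1.        ]]
[[-0.971  0.238  0.   ]
 [ 0.238  0.971  0.   ]
 [-0.     0.    -1.   ]]
```

Emit:
servo_tool:
  deltas:
    - {"dx":45,"dy":-37,"rz":0.04,"fingers":-0.2}
    - {"dx":45,"dy":-37,"rz":0.04}
    - {"dx":45,"dy":-37,"rz":0.04}
    - {"dx":45,"dy":-37,"rz":0.04}
    - {"dx":45,"dy":-37,"rz":0.04}
    - {"dx":38,"dy":-38,"rz":0.04}
    - {}
    - {}

```text
invalid input at $.deltas[0]: expected keys dx, dy, dz, rx, ry, rz, fingers
```

```bash
python3 - <<'E'
from h import *
w,K,E=cam("wrist"); save("w1",w); np.savez("w1.npz",K=K,E=E)
s=env.get_state(); print(s["tcp_pos"],s["finger_gap"],s["joint_pos"],s["wrist_force"])
for t in ["vial_0","carousel","knob","vial_box","loupe"]:
  for r in cut_out(t,"wrist")[:4]: print(t,round(r["confidence"],2),r["extent"])
print(proj((.556,.335,.098),K,E),proj((.471,.335,.086),K,E))
E
```

```text
[0.13655743 0.55858008 0.30395262] 0.08537737503342561 [1.19144740e+00 3.13151364e-01 4.61042674e-02 1.30360646e+00
 8.77888321e-06 1.43122690e+00] [-0.64646164 -0.17947474  0.61397828]
[248.88169678 489.76539908] [232.0025096  443.03022809]
```

View pics/w1.png

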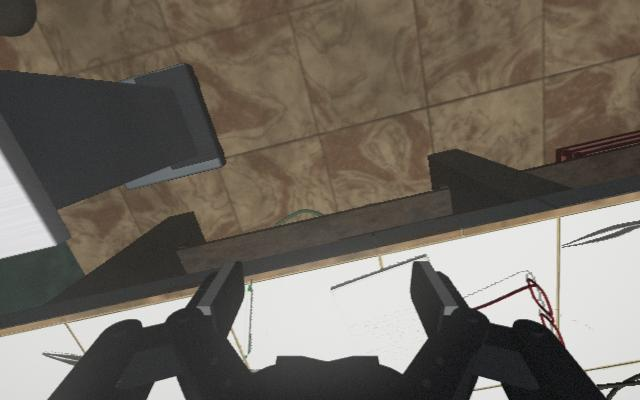

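Emit:
servo_tool:
  deltas:
    - {"dx":45,"dy":-37,"dz":0,"rx":0,"ry":0,"rz":0.04,"fingers":0.1}
    - {"dx":45,"dy":-37,"dz":0,"rx":0,"ry":0,"rz":0.04,"fingers":0.1}
    - {"dx":45,"dy":-37,"dz":0,"rx":0,"ry":0,"rz":0.04,"fingers":0.1}
    - {"dx":45,"dy":-37,"dz":0,"rx":0,"ry":0,"rz":0.04,"fingers":0.1}
    - {"dx":45,"dy":-37,"dz":0,"rx":0,"ry":0,"rz":0.04,"fingers":0.1}
    - {"dx":38,"dy":-38,"dz":0,"rx":0,"ry":0,"rz":0.04,"fingers":0.1}
    - {"dx":0,"dy":0,"dz":0,"rx":0,"ry":0,"rz":0,"fingers":0.1}
    - {"dx":0,"dy":0,"dz":0,"rx":0,"ry":0,"rz":0,"fingers":0.1}
  newtons: 30

```text
clock: 2.05
tcp_pos: [0.3659, 0.3636, 0.3039]
orientation: [-0.0, 0.002, 1.0, 0.0]
wrist_force: [-0.6, 0.3, 0.2]
finger_gap: 0.0381
```

```bash
cat > look.py <<'E'
import sys
from h import *
n=sys.argv[1]
w,K,E=cam("wrist"); save(n,w); np.savez(n+".npz",K=K,E=E)
s=env.get_state(); print(s["clock"],s["tcp_pos"].round(4),s["finger_gap"],np.round(s["joint_pos"],2),s["wrist_force"].round(1))
for t in sys.argv[2:]:
  for r in cut_out(t,"wrist")[:4]: print(t,round(r["confidence"],2),r["extent"])
E
python3 look.py w1 vial_0 carousel knob
```

```text
2.1 [0.365  0.3644 0.3039] 0.038343564367517395 [ 0.63  0.2  -0.11  1.27  0.    0.63] [-0.5  0.7 -0.1]
carousel 0.75 [210.9, 221.7, 373.5, 389.1]
knob 0.77 [246.7, 237.8, 362.9, 359.3]
```

View pics/w1.png

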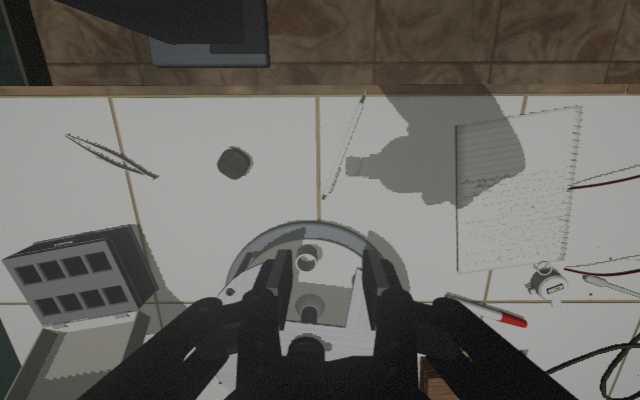

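```bash
python3 - <<'E'
from h import *
d=np.load("w1.npz");K,E=d["K"],d["E"]
w=cv2.imread("pics/w1.png")
print(K,E.round(3))
cx,cy=.556,.337
for p in [(cx,cy,.13),(cx-.085,cy,.098),(cx-.034,cy-.042,.098),(cx-.034,cy+.042,.098),(cx-.115,cy-.042,.098),(cx-.115,cy+.042,.098)]: print(p,proj(p,K,E).round(1))
# box: rim corners guess, cells dark
c=cv2.resize(w[200:380,200:420],(800,655),interpolation=cv2.INTER_CUBIC)[:600]
cv2.imwrite("pics/w1c.png",c)
E
```

```text
[[292.66331298   0.         326.96082517]
 [  0.         292.66331298 203.59818995]
 [  0.           0.           1.        ]] [[ 0.004  0.947  0.321  0.282]
 [ 1.    -0.003 -0.002  0.363]
 [-0.     0.321 -0.947  0.373]
 [ 0.     0.     0.     1.   ]]
(0.556, 0.337, 0.13) [304.1 369.9]
(0.47100000000000003, 0.337, 0.098) [304.  285.7]
(0.522, 0.29500000000000004, 0.098) [268.9 323.7]
(0.522, 0.379, 0.098) [341.7 323.5]
(0.44100000000000006, 0.29500000000000004, 0.098) [263.8 261.7]
(0.44100000000000006, 0.379, 0.098) [342.6 261.5]
```

View pics/w1c.png

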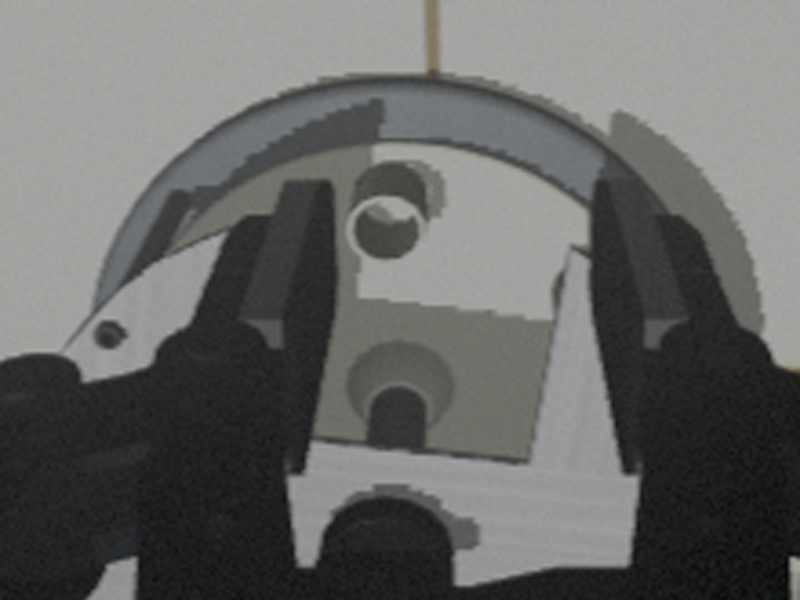

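```bash
python3 - <<'E'
from h import *
d=np.load("w1.npz");K,E=d["K"],d["E"]
f=lambda x,y,z: print((x,y),ray((200+x/3.636,200+y/3.636),K,E,z).round(4))
f(386,228,.048); f(530,462,.098); f(570,245,.098);f(108,335,.098); f(390,550,.106)
for x in (350,424): f(x,228,.048)
# box rim corners
from h import cam
a,Ka,Ea=cam("scene"); b,Kb,Eb=cam("side")
for n,im,K2,E2 in (("scene",a,Ka,Ea),("side",b,Kb,Eb)):
    print(n)
    for P in [(.556,.337,.0),(.556,.337,.13)]: print(proj(P,K2,E2).round(1))
for n,im in (("a",a[190:330,190:350]),("b",b[180:335,225:395])): save("k"+n,cv2.resize(im,(400,360),interpolation=cv2.INTER_CUBIC))
cv2.imwrite("pics/k.png",np.hstack([cv2.imread("pics/ka.png"),cv2.imread("pics/kb.png")]))
E
```

```text
(386, 228) [0.4714 0.336  0.048 ]
(530, 462) [0.5271 0.3838 0.098 ]
(570, 245) [0.4483 0.3943 0.098 ]
(108, 335) [0.479  0.2544 0.098 ]
(390, 550) [0.5546 0.339  0.106 ]
(350, 228) [0.4714 0.3235 0.048 ]
(424, 228) [0.4715 0.3491 0.048 ]
scene
[274.5 273.1]
[270.4 221. ]
side
[311.6 280.6]
[311.5 215.3]
```

View pics/k.png

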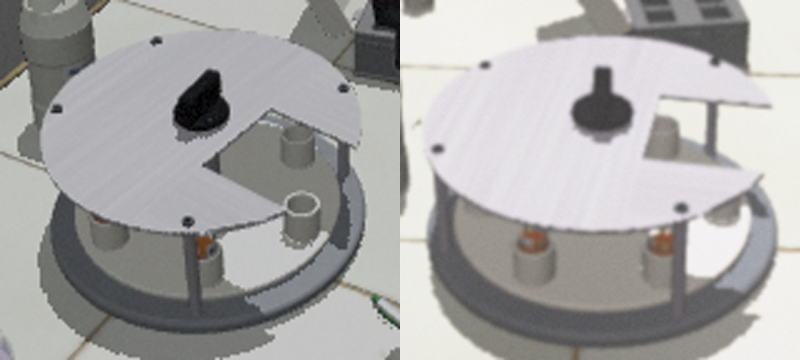

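Emit:
servo_tool:
  deltas:
    - {"dx":27,"dy":-4,"dz":0,"rx":0,"ry":0,"rz":-0.14,"fingers":0.1}
    - {"dx":27,"dy":-4,"dz":0,"rx":0,"ry":0,"rz":-0.14,"fingers":0.1}
    - {"dx":27,"dy":-4,"dz":0,"rx":0,"ry":0,"rz":-0.14,"fingers":0.1}
    - {"dx":27,"dy":-4,"dz":0,"rx":0,"ry":0,"rz":-0.14,"fingers":0.1}
    - {"dx":27,"dy":-4,"dz":0,"rx":0,"ry":0,"rz":-0.14,"fingers":0.1}
    - {"dx":27,"dy":-4,"dz":0,"rx":0,"ry":0,"rz":-0.14,"fingers":0.1}
    - {"dx":27,"dy":-2,"dz":0,"rx":0,"ry":0,"rz":-0.14,"fingers":0.1}
    - {"dx":0,"dy":0,"dz":0,"rx":0,"ry":0,"rz":-0.14,"fingers":0.1}

```text
clock: 3.15
tcp_pos: [0.5565, 0.3389, 0.3027]
orientation: [0.0, 0.534, 0.846, 0.0]
wrist_force: [-0.8, -0.0, 0.2]
finger_gap: 0.0383
```

Emit:
servo_tool:
  deltas:
    - {"dx":0,"dy":0,"dz":0,"rx":0,"ry":0,"rz":-0.14,"fingers":0.1}
    - {"dx":0,"dy":0,"dz":0,"rx":0,"ry":0,"rz":-0.14,"fingers":0.1}
    - {"dx":0,"dy":0,"dz":0,"rx":0,"ry":0,"rz":-0.14,"fingers":0.1}
    - {"dx":0,"dy":0,"dz":0,"rx":0,"ry":0,"rz":0,"fingers":0.1}
    - {"dx":0,"dy":0,"dz":0,"rx":0,"ry":0,"rz":0,"fingers":0.1}

```text
clock: 3.65
tcp_pos: [0.5535, 0.3393, 0.3038]
orientation: [-0.0, 0.694, 0.72, -0.0]
wrist_force: [0.8, -0.6, 0.4]
finger_gap: 0.0382
```

```bash
python3 look.py w2 knob; python3 - <<'E'
from h import *
d=np.load("w2.npz");K,E=d["K"],d["E"]
print(E.round(3)); w=cv2.imread("pics/w2.png")
for p in [(.5555,.338,.13),(.5555,.36,.13),(.5555,.316,.13)]:
    u=proj(p,K,E); print(u); cv2.circle(w,tuple(int(v) for v in u),2,(0,0,255),-1)
cv2.imwrite("pics/w2m.png",w)
E
```

```text
3.7 [0.5536 0.3391 0.3039] 0.03867747105347412 [ 0.43  0.46  0.27  1.38 -0.    1.96] [-0.5 -0.5 -0.3]
knob 0.87 [245.4, 139.8, 355.0, 223.7]
[[ 0.999  0.034  0.011  0.55 ]
 [ 0.035 -0.946 -0.323  0.421]
 [-0.001  0.323 -0.946  0.373]
 [ 0.     0.     0.     1.   ]]
[329.88016848 204.16018586]
[330.87243278 179.82828545]
[328.94121316 227.18486526]
```

View pics/w2m.png

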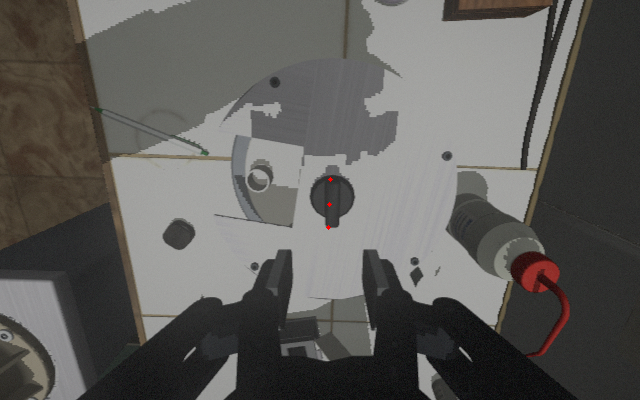

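```bash
python3 - <<'E'
from h import *
d=np.load("w2.npz");K,E=d["K"],d["E"]
r=lambda p,z: ray(p,K,E,z)[:2]
s=[r(p,.098) for p in [(275,82),(447,156),(414,261),(255,266)]]
print(np.round(s,4)); print((s[0]+s[2])/2,(s[1]+s[3])/2,np.linalg.norm(s[0]-s[2]),np.linalg.norm(s[1]-s[3]))
for a,b in [((252,137),(302,147)),((215,215),(292,227)),((302,147),(292,227))]:
    A,B=r(a,.098),r(b,.098); print(A.round(4),B.round(4),np.degrees(np.arctan2(*(B-A)[::-1])))
print("wing",r((331,178),.13),r((333,227),.13),"skirt c",r((332,197),.108))
print("pocket",r((259,180),.048))
g=cv2.cvtColor(cv2.imread("pics/w2.png"),cv2.COLOR_BGR2GRAY)
m=(g[170:235,300:365]<35).astype(np.uint8); 
for row in m[::3]: print(''.join('#' if v else '.' for v in row))
E
```

```text
[[0.5041 0.4377]
 [0.6645 0.3788]
 [0.6482 0.2663]
 [0.4787 0.2541]]
[0.57616209 0.35197613] [0.57161447 0.31649381] 0.22392419909421596 0.22381475882549268
[0.4819 0.3899] [0.5281 0.3824] -9.243362153815198
[0.441  0.3114] [0.5185 0.301 ] -7.630620477207306
[0.5281 0.3824] [0.5185 0.301 ] -96.7110486347285
wing [0.55554518 0.36160571] [0.55915569 0.31631164] skirt c [0.55772178 0.33772037]
pocket [0.47521481 0.33619174]
.................................................................
.................................................................
.................................................................
.................................................................
.................................................................
.................................................................
.................................................................
.................................................................
.................................................................
.................................................................
.................................................................
.................................................................
.................................................................
.................................................................
.................................................................
.................................................................
.................................................................
.................................................................
.................................................................
.................................................................
.................................................................
.................................................................
```

Emit:
servo_tool:
  deltas:
    - {"dx":3.5,"dy":-1,"dz":-30,"rx":0,"ry":0,"rz":0,"fingers":0.1}
    - {"dx":0,"dy":0,"dz":-30,"rx":0,"ry":0,"rz":0,"fingers":0.1}
    - {"dx":0,"dy":0,"dz":-30,"rx":0,"ry":0,"rz":0,"fingers":0.1}
    - {"dx":0,"dy":0,"dz":-26,"rx":0,"ry":0,"rz":0,"fingers":0.1}
    - {"dx":0,"dy":0,"dz":0,"rx":0,"ry":0,"rz":0,"fingers":1}
    - {"dx":0,"dy":0,"dz":0,"rx":0,"ry":0,"rz":0,"fingers":1}
    - {"dx":0,"dy":0,"dz":0,"rx":0,"ry":0,"rz":0,"fingers":1}
    - {"dx":0,"dy":0,"dz":0,"rx":0,"ry":0,"rz":0,"fingers":1}
  newtons: 30

```text
clock: 4.55
tcp_pos: [0.5582, 0.3373, 0.188]
orientation: [0.0, 0.696, 0.718, 0.0]
wrist_force: [5.0, 0.2, -11.9]
finger_gap: 0.0121
```

Emit:
servo_tool:
  deltas:
    - {"dx":0,"dy":0,"dz":0,"rx":0,"ry":0,"rz":0.125,"fingers":1}
    - {"dx":0,"dy":0,"dz":0,"rx":0,"ry":0,"rz":0.125,"fingers":1}
    - {"dx":0,"dy":0,"dz":0,"rx":0,"ry":0,"rz":0.125,"fingers":1}
    - {"dx":0,"dy":0,"dz":0,"rx":0,"ry":0,"rz":0.125,"fingers":1}
    - {"dx":0,"dy":0,"dz":0,"rx":0,"ry":0,"rz":0.125,"fingers":1}
    - {"dx":0,"dy":0,"dz":0,"rx":0,"ry":0,"rz":0.125,"fingers":1}
    - {"dx":0,"dy":0,"dz":0,"rx":0,"ry":0,"rz":0.125,"fingers":1}
    - {"dx":0,"dy":0,"dz":0,"rx":0,"ry":0,"rz":0,"fingers":1}

```text
clock: 5.35
tcp_pos: [0.5585, 0.3375, 0.188]
orientation: [0.001, 0.325, 0.946, 0.0]
wrist_force: [6.6, 0.4, -12.0]
finger_gap: 0.0123
```

Emit:
servo_tool:
  deltas:
    - {"dx":0,"dy":0,"dz":0,"rx":0,"ry":0,"rz":0,"fingers":0.1}
    - {"dx":0,"dy":0,"dz":0,"rx":0,"ry":0,"rz":0,"fingers":0.1}
    - {"dx":0,"dy":0,"dz":0,"rx":0,"ry":0,"rz":0,"fingers":0.1}
    - {"dx":0,"dy":0,"dz":30,"rx":0,"ry":0,"rz":0,"fingers":0.1}
    - {"dx":-28,"dy":3,"dz":30,"rx":0,"ry":0,"rz":0,"fingers":0.1}
    - {"dx":-28,"dy":4,"dz":30,"rx":0,"ry":0,"rz":0,"fingers":0.1}
    - {"dx":-28,"dy":4,"dz":0,"rx":0,"ry":0,"rz":0,"fingers":0.1}
    - {"dx":0,"dy":0,"dz":0,"rx":0,"ry":0,"rz":0,"fingers":0.1}

```text
clock: 6.15
tcp_pos: [0.4708, 0.3492, 0.2808]
orientation: [0.001, 0.325, 0.946, 0.001]
wrist_force: [-0.5, 0.6, -0.2]
finger_gap: 0.0384
```

```bash
python3 look.py w3 vial_0; python3 - <<'E'
from h import *
d=np.load("w3.npz");K,E=d["K"],d["E"]
w=cv2.imread("pics/w3.png")
print(E.round(3)[:3,3],E[:3,:3].round(2))
u=proj((.4727,.349,.086),K,E); print(u); cv2.circle(w,tuple(int(v) for v in u),2,(0,0,255),-1)
s=env.get_state(); q=s["orientation"]; print(q)
cv2.imwrite("pics/w3m.png",w)
E
```

```text
6.2 [0.4722 0.349  0.2798] 0.03845244703738679 [0.5  0.34 0.03 1.25 0.   1.16] [-0.1 -0.7  0.8]
vial_0 0.64 [319.8, 177.6, 337.2, 209.2]
[0.405 0.399 0.35 ] [[ 0.62  0.75  0.26]
 [ 0.79 -0.58 -0.2 ]
 [ 0.    0.32 -0.95]]
[328.73248008 198.13418208]
[7.19331112e-04 3.25803720e-01 9.45436864e-01 7.44373910e-04]
```

View pics/w3m.png

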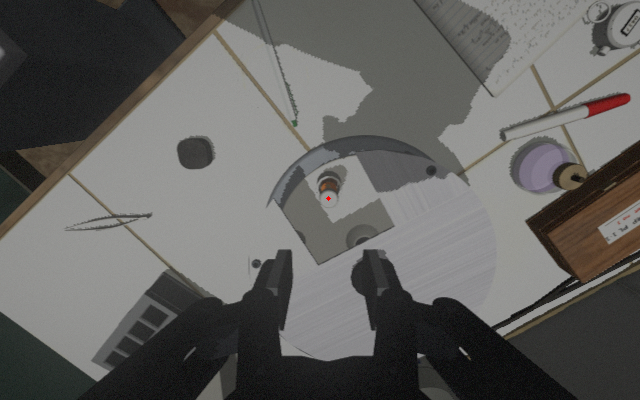

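Emit:
servo_tool:
  deltas:
    - {"dx":0.5,"dy":0,"dz":-35,"rx":0,"ry":0,"rz":0,"fingers":0.1}
    - {"dx":0,"dy":0,"dz":-35,"rx":0,"ry":0,"rz":0,"fingers":0.1}
    - {"dx":0,"dy":0,"dz":-35,"rx":0,"ry":0,"rz":0,"fingers":0.1}
    - {"dx":0,"dy":0,"dz":-34,"rx":0,"ry":0,"rz":0,"fingers":0.1}
    - {"dx":0,"dy":0,"dz":0,"rx":0,"ry":0,"rz":0,"fingers":0.1}
    - {"dx":0,"dy":0,"dz":0,"rx":0,"ry":0,"rz":0,"fingers":1}
    - {"dx":0,"dy":0,"dz":0,"rx":0,"ry":0,"rz":0,"fingers":1}
    - {"dx":0,"dy":0,"dz":0,"rx":0,"ry":0,"rz":0,"fingers":1}
  newtons: 25

```text
clock: 7.05
tcp_pos: [0.4755, 0.3491, 0.1411]
orientation: [0.001, 0.326, 0.945, 0.001]
wrist_force: [-0.2, -0.0, -0.6]
finger_gap: 0.018
```

Emit:
servo_tool:
  deltas:
    - {"dx":0,"dy":0,"dz":15,"rx":0,"ry":0,"rz":0,"fingers":1}
    - {"dx":0,"dy":0,"dz":25,"rx":0,"ry":0,"rz":0,"fingers":1}
    - {"dx":0,"dy":0,"dz":30,"rx":0,"ry":0,"rz":0,"fingers":1}
    - {"dx":0,"dy":0,"dz":30,"rx":0,"ry":0,"rz":0,"fingers":1}
    - {"dx":0,"dy":0,"dz":30,"rx":0,"ry":0,"rz":0,"fingers":1}
    - {"dx":0,"dy":0,"dz":30,"rx":0,"ry":0,"rz":0,"fingers":1}
    - {"dx":0,"dy":0,"dz":30,"rx":0,"ry":0,"rz":0,"fingers":1}
    - {"dx":0,"dy":0,"dz":0,"rx":0,"ry":0,"rz":0,"fingers":1}

```text
clock: 7.85
tcp_pos: [0.4756, 0.3494, 0.3357]
orientation: [0.004, 0.326, 0.945, 0.004]
wrist_force: [0.0, -0.0, 0.6]
finger_gap: 0.018
```

Emit:
servo_tool:
  deltas:
    - {"dx":3,"dy":-35,"dz":0,"rx":0,"ry":0,"rz":-0.12,"fingers":1}
    - {"dx":3,"dy":-35,"dz":0,"rx":0,"ry":0,"rz":-0.12,"fingers":1}
    - {"dx":3,"dy":-35,"dz":0,"rx":0,"ry":0,"rz":-0.12,"fingers":1}
    - {"dx":3,"dy":-35,"dz":0,"rx":0,"ry":0,"rz":-0.12,"fingers":1}
    - {"dx":3,"dy":-35,"dz":0,"rx":0,"ry":0,"rz":-0.12,"fingers":1}
    - {"dx":3,"dy":-35,"dz":0,"rx":0,"ry":0,"rz":-0.12,"fingers":1}
    - {"dx":3,"dy":-35,"dz":0,"rx":0,"ry":0,"rz":0,"fingers":1}
    - {"dx":3,"dy":-35,"dz":0,"rx":0,"ry":0,"rz":0,"fingers":1}

```text
clock: 8.65
tcp_pos: [0.4979, 0.0671, 0.3296]
orientation: [0.001, 0.638, 0.77, 0.001]
wrist_force: [0.7, 0.7, -0.8]
finger_gap: 0.0184
```

Emit:
servo_tool:
  deltas:
    - {"dx":0,"dy":-35,"dz":0,"rx":0,"ry":0,"rz":0,"fingers":1}
    - {"dx":0,"dy":-35,"dz":0,"rx":0,"ry":0,"rz":0,"fingers":1}
    - {"dx":0,"dy":0,"dz":0,"rx":0,"ry":0,"rz":0,"fingers":1}
    - {"dx":0,"dy":0,"dz":0,"rx":0,"ry":0,"rz":0,"fingers":1}

```text
clock: 9.05
tcp_pos: [0.498, -0.0022, 0.3293]
orientation: [0.0, 0.639, 0.769, 0.0]
wrist_force: [0.6, -0.3, -0.5]
finger_gap: 0.0181
```

```bash
python3 look.py w4 vial_0 vial_box
```

```text
9.1 [ 0.498  -0.0014  0.3293] 0.018006157044964954 [-0.16  0.16 -0.09  1.32  0.    1.22] [0.6 0.8 0.6]
vial_0 0.96 [307.2, 212.0, 345.9, 295.7]
vial_box 0.7 [290.1, 77.0, 487.4, 235.4]
```

View pics/w4.png

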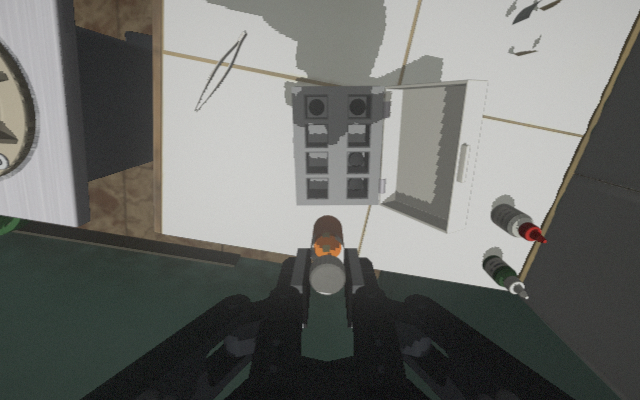

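```bash
cat > box.py <<'E'
import sys
from h import *
n=sys.argv[1]; x0,y0,x1,y1=map(int,sys.argv[2:6])
w=cv2.imread("pics/%s.png"%n)[y0:y1,x0:x1].astype(float)
w=np.clip((w/255)**.45*255,0,255).astype(np.uint8)
s=min(800/(x1-x0),600/(y1-y0)); print(s)
cv2.imwrite("pics/%sz.png"%n,cv2.resize(w,None,fx=s,fy=s,interpolation=cv2.INTER_CUBIC))
E
python3 box.py w4 285 80 395 215
```

```text
4.444444444444445
```

View pics/w4z.png

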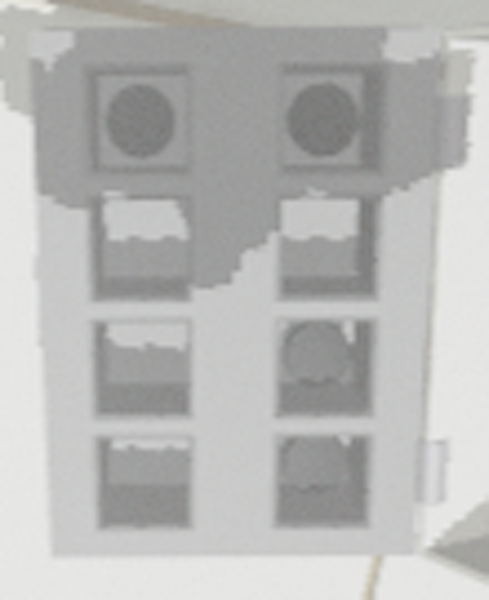

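```bash
cat > boxfit.py <<'E'
from h import *
from scipy.optimize import least_squares
def fit(n,pts,o,s):
    d=np.load(n+".npz");K,E=d["K"],d["E"]
    X=np.array([ray((o[0]+p[0]/s,o[1]+p[1]/s),K,E,.048)[:2] for p in pts.values()]); L=np.array(list(pts))/1000
    f=lambda v:(L@np.array([[np.cos(v[2]),np.sin(v[2])],[-np.sin(v[2]),np.cos(v[2])]])+v[:2]-X).ravel()
    r=least_squares(f,[.5,.04,.1]); print(r.x,np.degrees(r.x[2]),np.abs(r.fun).max())
    v=r.x
    for c in [(-25,48),(-25,16),(-25,-16),(-25,-48),(25,48),(25,16),(25,-16),(25,-48)]:
        a=np.array(c)/1000; print(c,(np.array([[np.cos(v[2]),-np.sin(v[2])],[np.sin(v[2]),np.cos(v[2])]])@a+v[:2]).round(4))
    return v
if __name__=="__main__":
    fit("w4",{(-25,48):(137,119),(-25,16):(141,245),(-25,-16):(143,367),(-25,-48):(144,482),(25,48):(329,118),(25,16):(328,245),(25,-16):(325,367),(25,-48):(324,482)},(285,80),4.444)
    d=np.load("w4.npz");s=env.get_state();print(s["tcp_pos"],s["orientation"])
E
python3 boxfit.py
```

```text
[0.50422296 0.03061761 0.19334937] 11.078103039547882 0.0007424120985078803
(-25, 48) [0.4705 0.0729]
(-25, 16) [0.4766 0.0415]
(-25, -16) [0.4828 0.0101]
(-25, -48) [ 0.4889 -0.0213]
(25, 48) [0.5195 0.0825]
(25, 16) [0.5257 0.0511]
(25, -16) [0.5318 0.0197]
(25, -48) [ 0.538  -0.0117]
[ 0.49795552 -0.00068154  0.32914676] [1.34525432e-04 6.37914849e-01 7.70106858e-01 2.32500443e-04]
```

Emit:
servo_tool:
  deltas:
    - {"dx":-9,"dy":-20.5,"dz":0,"rx":0,"ry":0,"rz":0,"fingers":1}
    - {"dx":0,"dy":0,"dz":-30,"rx":0,"ry":0,"rz":0,"fingers":1}
    - {"dx":0,"dy":0,"dz":-35,"rx":0,"ry":0,"rz":0,"fingers":1}
    - {"dx":0,"dy":0,"dz":-35,"rx":0,"ry":0,"rz":0,"fingers":1}
    - {"dx":0,"dy":0,"dz":-30,"rx":0,"ry":0,"rz":0,"fingers":1}
    - {"dx":0,"dy":0,"dz":-15,"rx":0,"ry":0,"rz":0,"fingers":1}
    - {"dx":0,"dy":0,"dz":0,"rx":0,"ry":0,"rz":0,"fingers":1}
    - {"dx":0,"dy":0,"dz":0,"rx":0,"ry":0,"rz":0,"fingers":1}

```text
clock: 10.0
tcp_pos: [0.4892, -0.0212, 0.1843]
orientation: [-0.0, 0.638, 0.77, 0.0]
wrist_force: [0.7, -0.7, 0.5]
finger_gap: 0.0183
```

Emit:
servo_tool:
  deltas:
    - {"dx":0,"dy":0,"dz":-8,"rx":0,"ry":0,"rz":0,"fingers":1}
    - {"dx":0,"dy":0,"dz":-8,"rx":0,"ry":0,"rz":0,"fingers":1}
    - {"dx":0,"dy":0,"dz":-6,"rx":0,"ry":0,"rz":0,"fingers":1}
    - {"dx":0,"dy":0,"dz":0,"rx":0,"ry":0,"rz":0,"fingers":1}

```text
clock: 10.4
tcp_pos: [0.4885, -0.022, 0.161]
orientation: [-0.001, 0.638, 0.77, -0.0]
wrist_force: [0.1, 0.4, 0.4]
finger_gap: 0.0181
```

Vial is in the cell mouth (below 0.167) without force. On down, slowing past the short-vial height (0.146).

Emit:
servo_tool:
  deltas:
    - {"dx":0,"dy":0,"dz":-6,"rx":0,"ry":0,"rz":0,"fingers":1}
    - {"dx":0,"dy":0,"dz":-6,"rx":0,"ry":0,"rz":0,"fingers":1}
    - {"dx":0,"dy":0,"dz":-4,"rx":0,"ry":0,"rz":0,"fingers":1}
    - {"dx":0,"dy":0,"dz":-3,"rx":0,"ry":0,"rz":0,"fingers":1}
    - {"dx":0,"dy":0,"dz":0,"rx":0,"ry":0,"rz":0,"fingers":1}

```text
clock: 10.9
tcp_pos: [0.4887, -0.022, 0.1424]
orientation: [-0.0, 0.638, 0.77, -0.0]
wrist_force: [0.2, 0.0, 0.3]
finger_gap: 0.0182
```

Emit:
servo_tool:
  deltas:
    - {"dx":0,"dy":0,"dz":-6,"rx":0,"ry":0,"rz":0,"fingers":1}
    - {"dx":0,"dy":0,"dz":-6,"rx":0,"ry":0,"rz":0,"fingers":1}
    - {"dx":0,"dy":0,"dz":-2,"rx":0,"ry":0,"rz":0,"fingers":1}
    - {"dx":0,"dy":0,"dz":-2,"rx":0,"ry":0,"rz":0,"fingers":1}
    - {"dx":0,"dy":0,"dz":0,"rx":0,"ry":0,"rz":0,"fingers":1}

```text
clock: 11.4
tcp_pos: [0.4889, -0.022, 0.1266]
orientation: [-0.0, 0.638, 0.77, -0.0]
wrist_force: [0.1, 0.2, 0.9]
finger_gap: 0.018
```

Emit:
servo_tool:
  deltas:
    - {"dx":0,"dy":0,"dz":-2,"rx":0,"ry":0,"rz":0,"fingers":1}
    - {"dx":0,"dy":0,"dz":-1.5,"rx":0,"ry":0,"rz":0,"fingers":1}
    - {"dx":0,"dy":0,"dz":0,"rx":0,"ry":0,"rz":0,"fingers":1}
    - {"dx":0,"dy":0,"dz":0,"rx":0,"ry":0,"rz":0,"fingers":1}

```text
clock: 11.8
tcp_pos: [0.4891, -0.022, 0.1234]
orientation: [0.0, 0.638, 0.77, 0.0]
wrist_force: [-0.8, -0.4, -0.7]
finger_gap: 0.0183
```

Emit:
servo_tool:
  deltas:
    - {"dx":0,"dy":0,"dz":0,"rx":0,"ry":0,"rz":0,"fingers":0.3}
    - {"dx":0,"dy":0,"dz":0,"rx":0,"ry":0,"rz":0,"fingers":0.3}
    - {"dx":0,"dy":0,"dz":0,"rx":0,"ry":0,"rz":0,"fingers":0.3}
    - {"dx":0,"dy":0,"dz":20,"rx":0,"ry":0,"rz":0,"fingers":0.3}
    - {"dx":0,"dy":0,"dz":40,"rx":0,"ry":0,"rz":0,"fingers":0.1}
    - {"dx":0,"dy":0,"dz":40,"rx":0,"ry":0,"rz":0,"fingers":0.1}
    - {"dx":0,"dy":0,"dz":40,"rx":0,"ry":0,"rz":0,"fingers":0.1}
    - {"dx":0,"dy":0,"dz":0,"rx":0,"ry":0,"rz":0,"fingers":0.1}

```text
clock: 12.6
tcp_pos: [0.4917, -0.0226, 0.2692]
orientation: [0.005, 0.638, 0.77, 0.002]
wrist_force: [0.1, -1.2, 0.2]
finger_gap: 0.0384
```

Emit:
servo_tool:
  deltas:
    - {"dx":8.5,"dy":36,"dz":2,"rx":0,"ry":0,"rz":0.1,"fingers":0.1}
    - {"dx":8.5,"dy":36,"dz":2,"rx":0,"ry":0,"rz":0.1,"fingers":0.1}
    - {"dx":8.5,"dy":36,"dz":2,"rx":0,"ry":0,"rz":0.1,"fingers":0.1}
    - {"dx":8.5,"dy":36,"dz":2,"rx":0,"ry":0,"rz":0.1,"fingers":0.1}
    - {"dx":8.5,"dy":36,"dz":2,"rx":0,"ry":0,"rz":0.1,"fingers":0.1}
    - {"dx":8.5,"dy":36,"dz":2,"rx":0,"ry":0,"rz":0.1,"fingers":0.1}
    - {"dx":8.5,"dy":36,"dz":2,"rx":0,"ry":0,"rz":0.1,"fingers":0.1}
    - {"dx":8.5,"dy":36,"dz":2,"rx":0,"ry":0,"rz":0,"fingers":0.1}

```text
clock: 13.4
tcp_pos: [0.5571, 0.2675, 0.2788]
orientation: [-0.0, 0.335, 0.942, -0.0]
wrist_force: [0.9, -0.2, 0.8]
finger_gap: 0.0385
```

```bash
python3 look.py w5 vial_0 vial_box; python3 -c "
from h import *
a,K,E=cam('scene');save('s5',a[120:240,290:440])
print(env.get_state()['orientation'])"
```

```text
13.45 [0.558  0.2722 0.2787] 0.03859075917662456 [0.32 0.41 0.12 1.28 0.   1.  ] [2.6 3.3 0.8]
vial_0 0.9 [103.1, 283.6, 135.2, 313.1]
vial_box 0.65 [95.2, 196.3, 252.1, 400.0]
[-4.84556149e-04  3.34964659e-01  9.42230399e-01 -5.63985593e-04]
```

Emit:
servo_tool:
  deltas:
    - {"dx":0,"dy":33,"dz":0,"rx":0,"ry":0,"rz":0.01,"fingers":0.1}
    - {"dx":0,"dy":33,"dz":0,"rx":0,"ry":0,"rz":0,"fingers":0.1}
    - {"dx":0,"dy":0,"dz":-30,"rx":0,"ry":0,"rz":0,"fingers":0.1}
    - {"dx":0,"dy":0,"dz":-30,"rx":0,"ry":0,"rz":0,"fingers":0.1}
    - {"dx":0,"dy":0,"dz":-30,"rx":0,"ry":0,"rz":0,"fingers":1}
    - {"dx":0,"dy":0,"dz":0,"rx":0,"ry":0,"rz":0,"fingers":1}
    - {"dx":0,"dy":0,"dz":0,"rx":0,"ry":0,"rz":0,"fingers":1}
    - {"dx":0,"dy":0,"dz":0,"rx":0,"ry":0,"rz":0,"fingers":1}
  newtons: 30

```text
clock: 14.4
tcp_pos: [0.5604, 0.3349, 0.1866]
orientation: [0.001, 0.331, 0.944, 0.005]
wrist_force: [15.5, 19.2, -24.5]
finger_gap: 0.0119
```

Emit:
servo_tool:
  deltas:
    - {"dx":1,"dy":3,"dz":1,"rx":0,"ry":0,"rz":0,"fingers":1}
    - {"dx":0,"dy":0,"dz":0,"rx":0,"ry":0,"rz":0,"fingers":1}
    - {"dx":0,"dy":0,"dz":0,"rx":0,"ry":0,"rz":0,"fingers":1}

```text
clock: 14.7
tcp_pos: [0.5606, 0.3354, 0.1866]
orientation: [0.0, 0.332, 0.943, 0.002]
wrist_force: [14.4, 11.8, -24.5]
finger_gap: 0.012
```

Emit:
servo_tool:
  deltas:
    - {"dx":0,"dy":0,"dz":0,"rx":0,"ry":0,"rz":0,"fingers":0.5}
    - {"dx":0,"dy":0,"dz":0,"rx":0,"ry":0,"rz":0,"fingers":0.5}
    - {"dx":0,"dy":0,"dz":0,"rx":0,"ry":0,"rz":0,"fingers":0.5}

```text
clock: 15.0
tcp_pos: [0.5579, 0.3338, 0.1907]
orientation: [-0.0, 0.332, 0.943, -0.0]
wrist_force: [0.7, 1.1, 0.1]
finger_gap: 0.0213
```

Emit:
servo_tool:
  deltas:
    - {"dx":1,"dy":3,"dz":-3,"rx":0,"ry":0,"rz":0,"fingers":0.5}
    - {"dx":0,"dy":0,"dz":0,"rx":0,"ry":0,"rz":0,"fingers":1}
    - {"dx":0,"dy":0,"dz":0,"rx":0,"ry":0,"rz":0,"fingers":1}
    - {"dx":0,"dy":0,"dz":0,"rx":0,"ry":0,"rz":0,"fingers":1}

```text
clock: 15.4
tcp_pos: [0.5588, 0.3375, 0.1876]
orientation: [0.0, 0.331, 0.944, -0.0]
wrist_force: [-1.3, -3.2, 2.6]
finger_gap: 0.012
```

Emit:
servo_tool:
  deltas:
    - {"dx":0,"dy":0,"dz":0,"rx":0,"ry":0,"rz":0.131,"fingers":1}
    - {"dx":0,"dy":0,"dz":0,"rx":0,"ry":0,"rz":0.131,"fingers":1}
    - {"dx":0,"dy":0,"dz":0,"rx":0,"ry":0,"rz":0.131,"fingers":1}
    - {"dx":0,"dy":0,"dz":0,"rx":0,"ry":0,"rz":0.131,"fingers":1}
    - {"dx":0,"dy":0,"dz":0,"rx":0,"ry":0,"rz":0.131,"fingers":1}
    - {"dx":0,"dy":0,"dz":0,"rx":0,"ry":0,"rz":0.131,"fingers":1}
    - {"dx":0,"dy":0,"dz":0,"rx":0,"ry":0,"rz":0.131,"fingers":1}
    - {"dx":0,"dy":0,"dz":0,"rx":0,"ry":0,"rz":0.131,"fingers":1}

```text
clock: 16.2
tcp_pos: [0.5589, 0.338, 0.1877]
orientation: [-0.0, -0.188, 0.982, 0.0]
wrist_force: [-1.6, -0.9, 1.3]
finger_gap: 0.012
```

Emit:
servo_tool:
  deltas:
    - {"dx":0,"dy":0,"dz":0,"rx":0,"ry":0,"rz":0,"fingers":0.1}
    - {"dx":0,"dy":0,"dz":0,"rx":0,"ry":0,"rz":0,"fingers":0.1}
    - {"dx":0,"dy":0,"dz":0,"rx":0,"ry":0,"rz":0,"fingers":0.1}
    - {"dx":0,"dy":0,"dz":30,"rx":0,"ry":0,"rz":0,"fingers":0.1}
    - {"dx":-28,"dy":4,"dz":30,"rx":0,"ry":0,"rz":0,"fingers":0.1}
    - {"dx":-28,"dy":4,"dz":30,"rx":0,"ry":0,"rz":0,"fingers":0.1}
    - {"dx":-28,"dy":3,"dz":0,"rx":0,"ry":0,"rz":0,"fingers":0.1}
    - {"dx":0,"dy":0,"dz":0,"rx":0,"ry":0,"rz":0,"fingers":0.1}

```text
clock: 17.0
tcp_pos: [0.4725, 0.3497, 0.2792]
orientation: [0.0, -0.186, 0.983, 0.001]
wrist_force: [0.6, -0.2, 0.1]
finger_gap: 0.0386
```

```bash
python3 look.py w6 vial_0; cat > cap.py <<'E'
import sys
from h import *
n=sys.argv[1]; d=np.load(n+".npz");K,E=d["K"],d["E"]
for r in cut_out("vial_0","wrist"):
    e=r["extent"]; print(r["confidence"],e)
u=proj((.474,.3485,.086),K,E); print("pred cap",u)
e=[int(v) for v in u]
w=cv2.imread("pics/%s.png"%n)[e[1]-50:e[1]+50,e[0]-70:e[0]+70]
cv2.circle(w,(70,50),1,(0,0,255),-1)
cv2.imwrite("pics/%sz.png"%n,cv2.resize(w,None,fx=5,fy=5,interpolation=cv2.INTER_CUBIC))
s=env.get_state(); print(s["orientation"].round(3),s["tcp_pos"])
E
python3 cap.py w6
```

```text
17.05 [0.4739 0.3495 0.2784] 0.038567597625016214 [0.5  0.35 0.03 1.25 0.   0.13] [-0.2  0.5  0.1]
vial_0 0.76 [315.6, 177.0, 337.2, 206.3]
vial_0 0.67 [157.9, 134.8, 406.5, 361.5]
0.76 [315.6, 177.0, 337.2, 206.3]
0.67 [157.9, 134.8, 406.5, 361.5]
pred cap [325.80354284 198.90346847]
[ 0.    -0.185  0.983  0.   ] [0.47540085 0.3490608  0.27733337]
```

View pics/w6z.png

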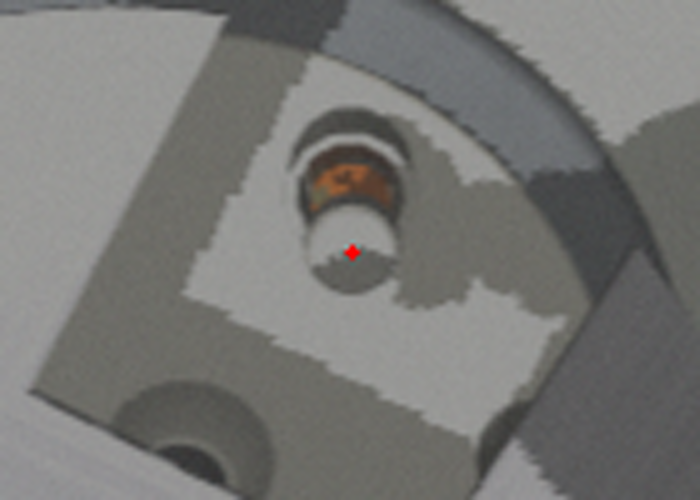

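Emit:
servo_tool:
  deltas:
    - {"dx":-1,"dy":0,"dz":-35,"rx":0,"ry":0,"rz":0,"fingers":0.1}
    - {"dx":0,"dy":0,"dz":-35,"rx":0,"ry":0,"rz":0,"fingers":0.1}
    - {"dx":0,"dy":0,"dz":-35,"rx":0,"ry":0,"rz":0,"fingers":0.1}
    - {"dx":0,"dy":0,"dz":-33,"rx":0,"ry":0,"rz":0,"fingers":0.1}
    - {"dx":0,"dy":0,"dz":0,"rx":0,"ry":0,"rz":0,"fingers":0.1}
    - {"dx":0,"dy":0,"dz":0,"rx":0,"ry":0,"rz":0,"fingers":1}
    - {"dx":0,"dy":0,"dz":0,"rx":0,"ry":0,"rz":0,"fingers":1}
    - {"dx":0,"dy":0,"dz":0,"rx":0,"ry":0,"rz":0,"fingers":1}
  newtons: 25

```text
clock: 17.95
tcp_pos: [0.4754, 0.3495, 0.1415]
orientation: [0.002, -0.185, 0.983, 0.001]
wrist_force: [-0.0, -0.3, -0.6]
finger_gap: 0.018
```

Emit:
servo_tool:
  deltas:
    - {"dx":0,"dy":0,"dz":15,"rx":0,"ry":0,"rz":0,"fingers":1}
    - {"dx":0,"dy":0,"dz":25,"rx":0,"ry":0,"rz":0,"fingers":1}
    - {"dx":0,"dy":0,"dz":30,"rx":0,"ry":0,"rz":0,"fingers":1}
    - {"dx":0,"dy":0,"dz":30,"rx":0,"ry":0,"rz":0,"fingers":1}
    - {"dx":0,"dy":0,"dz":30,"rx":0,"ry":0,"rz":0,"fingers":1}
    - {"dx":0,"dy":0,"dz":30,"rx":0,"ry":0,"rz":0,"fingers":1}
    - {"dx":0,"dy":0,"dz":30,"rx":0,"ry":0,"rz":0,"fingers":1}
    - {"dx":0,"dy":0,"dz":0,"rx":0,"ry":0,"rz":0,"fingers":1}

```text
clock: 18.75
tcp_pos: [0.4756, 0.3498, 0.3361]
orientation: [0.005, -0.186, 0.983, 0.002]
wrist_force: [0.6, 0.5, -0.2]
finger_gap: 0.0178
```

Emit:
servo_tool:
  deltas:
    - {"dx":2,"dy":-32,"dz":0,"rx":0,"ry":0,"rz":0.14,"fingers":1}
    - {"dx":2,"dy":-32,"dz":0,"rx":0,"ry":0,"rz":0.14,"fingers":1}
    - {"dx":2,"dy":-32,"dz":0,"rx":0,"ry":0,"rz":0.14,"fingers":1}
    - {"dx":2,"dy":-32,"dz":0,"rx":0,"ry":0,"rz":0.14,"fingers":1}
    - {"dx":2,"dy":-32,"dz":0,"rx":0,"ry":0,"rz":0.14,"fingers":1}
    - {"dx":2,"dy":-32,"dz":0,"rx":0,"ry":0,"rz":0.14,"fingers":1}
    - {"dx":2,"dy":-32,"dz":0,"rx":0,"ry":0,"rz":0.14,"fingers":1}
    - {"dx":2,"dy":-32,"dz":0,"rx":0,"ry":0,"rz":0.14,"fingers":1}

```text
clock: 19.55
tcp_pos: [0.4899, 0.0917, 0.33]
orientation: [0.001, -0.681, 0.732, -0.0]
wrist_force: [1.0, -0.9, -0.3]
finger_gap: 0.018
```

Emit:
servo_tool:
  deltas:
    - {"dx":0,"dy":-20,"dz":0,"rx":0,"ry":0,"rz":0.14,"fingers":1}
    - {"dx":0,"dy":0,"dz":0,"rx":0,"ry":0,"rz":0.13,"fingers":1}
    - {"dx":0,"dy":0,"dz":0,"rx":0,"ry":0,"rz":0,"fingers":1}
    - {"dx":0,"dy":0,"dz":0,"rx":0,"ry":0,"rz":0,"fingers":1}

```text
clock: 19.95
tcp_pos: [0.49, 0.073, 0.3298]
orientation: [-0.0, 0.771, -0.637, 0.0]
wrist_force: [0.3, -0.3, 0.4]
finger_gap: 0.0181
```

```bash
cat > boxcheck.py <<'E'
# project the box model into the latest wrist view; contour-match via dark cells
import sys
from h import *
n=sys.argv[1]
w,K,E=cam("wrist"); save(n,w); np.savez(n+".npz",K=K,E=E)
s=env.get_state(); print(s["clock"],s["tcp_pos"].round(4),s["orientation"].round(3),round(s["finger_gap"],4))
v=[float(a) for a in sys.argv[2:5]] if len(sys.argv)>4 else [.50422,.03062,.19335]
Rm=np.array([[np.cos(v[2]),-np.sin(v[2])],[np.sin(v[2]),np.cos(v[2])]])
o=w[:,:,::-1].copy(); o=np.clip((o/255.)**.5*255,0,255).astype(np.uint8)
U=[]
for x in (-25,25):
  for y in (-48,-16,16,48):
    q=[]
    for a,b in ((-12.5,-12.5),(12.5,-12.5),(12.5,12.5),(-12.5,12.5)):
      p=Rm@(np.array([x+a,y+b])/1000)+v[:2]; q.append(proj((*p,.048),K,E))
    U+=q; cv2.polylines(o,[np.round(np.array(q)*16).astype(np.int32)],True,(0,0,255),1,cv2.LINE_AA,4)
U=np.array(U); a=np.maximum((U.min(0)-20).astype(int),0); b=(U.max(0)+20).astype(int)
c=o[a[1]:b[1],a[0]:b[0]]; f=min(800/c.shape[1],600/c.shape[0]); print("origin",a,"scale",f)
cv2.imwrite("pics/%sb.png"%n,cv2.resize(c,None,fx=f,fy=f,interpolation=cv2.INTER_CUBIC))
E
python3 boxcheck.py w7
```

```text
20.0 [0.49   0.0733 0.3297] [-0.     0.771 -0.637  0.   ] 0.0181
origin [267  64] scale 4.137931034482759
```

View pics/w7b.png

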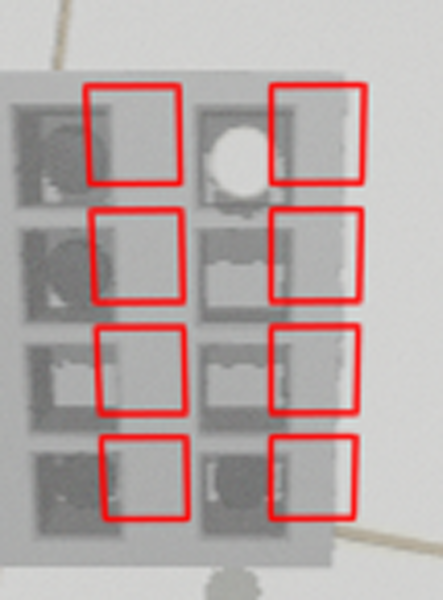

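```bash
python3 - <<'E'
from boxfit import fit
fit("w7",{(-25,-48):(247,156),(-25,-16):(246,276),(-25,16):(245,388),(-25,48):(245,495),(25,-48):(61,156),(25,-16):(68,277),(25,16):(74,389),(25,48):(79,495)},(267,64),4.138)
E
```

```text
[0.5220205  0.03996968 0.18992037] 10.88163585902959 0.000508875282676402
(-25, 48) [0.4884 0.0824]
(-25, 16) [0.4944 0.051 ]
(-25, -16) [0.5005 0.0195]
(-25, -48) [ 0.5065 -0.0119]
(25, 48) [0.5375 0.0918]
(25, 16) [0.5436 0.0604]
(25, -16) [0.5496 0.029 ]
(25, -48) [ 0.5556 -0.0024]
```

Emit:
servo_tool:
  deltas:
    - {"dx":4.4,"dy":-22.3,"dz":0,"rx":0,"ry":0,"rz":0,"fingers":1}
    - {"dx":0,"dy":0,"dz":-30,"rx":0,"ry":0,"rz":0,"fingers":1}
    - {"dx":0,"dy":0,"dz":-35,"rx":0,"ry":0,"rz":0,"fingers":1}
    - {"dx":0,"dy":0,"dz":-35,"rx":0,"ry":0,"rz":0,"fingers":1}
    - {"dx":0,"dy":0,"dz":-35,"rx":0,"ry":0,"rz":0,"fingers":1}
    - {"dx":0,"dy":0,"dz":-12,"rx":0,"ry":0,"rz":0,"fingers":1}
    - {"dx":0,"dy":0,"dz":0,"rx":0,"ry":0,"rz":0,"fingers":1}
    - {"dx":0,"dy":0,"dz":0,"rx":0,"ry":0,"rz":0,"fingers":1}

```text
clock: 20.8
tcp_pos: [0.4952, 0.0509, 0.1837]
orientation: [-0.0, 0.772, -0.636, 0.001]
wrist_force: [0.3, -0.9, 0.4]
finger_gap: 0.0179
```

Emit:
servo_tool:
  deltas:
    - {"dx":0,"dy":0,"dz":-8,"rx":0,"ry":0,"rz":0,"fingers":1}
    - {"dx":0,"dy":0,"dz":-8,"rx":0,"ry":0,"rz":0,"fingers":1}
    - {"dx":0,"dy":0,"dz":-5,"rx":0,"ry":0,"rz":0,"fingers":1}
    - {"dx":0,"dy":0,"dz":0,"rx":0,"ry":0,"rz":0,"fingers":1}

```text
clock: 21.2
tcp_pos: [0.4941, 0.0507, 0.1608]
orientation: [0.0, 0.772, -0.636, -0.0]
wrist_force: [0.0, 0.5, -0.3]
finger_gap: 0.0178
```

Emit:
servo_tool:
  deltas:
    - {"dx":0,"dy":0,"dz":-6,"rx":0,"ry":0,"rz":0,"fingers":1}
    - {"dx":0,"dy":0,"dz":-6,"rx":0,"ry":0,"rz":0,"fingers":1}
    - {"dx":0,"dy":0,"dz":-4,"rx":0,"ry":0,"rz":0,"fingers":1}
    - {"dx":0,"dy":0,"dz":-3,"rx":0,"ry":0,"rz":0,"fingers":1}
    - {"dx":0,"dy":0,"dz":0,"rx":0,"ry":0,"rz":0,"fingers":1}

```text
clock: 21.7
tcp_pos: [0.494, 0.0507, 0.1418]
orientation: [0.0, 0.772, -0.636, -0.001]
wrist_force: [-1.1, 1.2, -0.9]
finger_gap: 0.0177
```

Emit:
servo_tool:
  deltas:
    - {"dx":0,"dy":0,"dz":-6,"rx":0,"ry":0,"rz":0,"fingers":1}
    - {"dx":0,"dy":0,"dz":-6,"rx":0,"ry":0,"rz":0,"fingers":1}
    - {"dx":0,"dy":0,"dz":-3,"rx":0,"ry":0,"rz":0,"fingers":1}
    - {"dx":0,"dy":0,"dz":-2.5,"rx":0,"ry":0,"rz":0,"fingers":1}
    - {"dx":0,"dy":0,"dz":-1,"rx":0,"ry":0,"rz":0,"fingers":1}
    - {"dx":0,"dy":0,"dz":0,"rx":0,"ry":0,"rz":0,"fingers":1}
    - {"dx":0,"dy":0,"dz":0,"rx":0,"ry":0,"rz":0,"fingers":1}

```text
clock: 22.4
tcp_pos: [0.4942, 0.0507, 0.1237]
orientation: [0.0, 0.772, -0.636, -0.0]
wrist_force: [-0.2, 2.6, -1.6]
finger_gap: 0.018
```

Emit:
servo_tool:
  deltas:
    - {"dx":0,"dy":0,"dz":0,"rx":0,"ry":0,"rz":0,"fingers":0.3}
    - {"dx":0,"dy":0,"dz":0,"rx":0,"ry":0,"rz":0,"fingers":0.3}
    - {"dx":0,"dy":0,"dz":0,"rx":0,"ry":0,"rz":0,"fingers":0.3}
    - {"dx":0,"dy":0,"dz":20,"rx":0,"ry":0,"rz":0,"fingers":0.3}
    - {"dx":0,"dy":0,"dz":40,"rx":0,"ry":0,"rz":0,"fingers":0.1}
    - {"dx":0,"dy":0,"dz":40,"rx":0,"ry":0,"rz":0,"fingers":0.1}
    - {"dx":0,"dy":0,"dz":40,"rx":0,"ry":0,"rz":0,"fingers":0.1}
    - {"dx":0,"dy":0,"dz":0,"rx":0,"ry":0,"rz":0,"fingers":0.1}

```text
clock: 23.2
tcp_pos: [0.4973, 0.0503, 0.2698]
orientation: [-0.003, 0.772, -0.636, 0.004]
wrist_force: [1.0, -0.6, -0.4]
finger_gap: 0.0384
```

Emit:
servo_tool:
  deltas:
    - {"dx":8,"dy":32,"dz":2,"rx":0,"ry":0,"rz":-0.14,"fingers":0.1}
    - {"dx":8,"dy":32,"dz":2,"rx":0,"ry":0,"rz":-0.14,"fingers":0.1}
    - {"dx":8,"dy":32,"dz":2,"rx":0,"ry":0,"rz":-0.14,"fingers":0.1}
    - {"dx":8,"dy":32,"dz":2,"rx":0,"ry":0,"rz":-0.14,"fingers":0.1}
    - {"dx":8,"dy":32,"dz":2,"rx":0,"ry":0,"rz":-0.14,"fingers":0.1}
    - {"dx":8,"dy":32,"dz":2,"rx":0,"ry":0,"rz":-0.14,"fingers":0.1}
    - {"dx":8,"dy":32,"dz":2,"rx":0,"ry":0,"rz":-0.14,"fingers":0.1}
    - {"dx":8,"dy":32,"dz":2,"rx":0,"ry":0,"rz":-0.14,"fingers":0.1}

```text
clock: 24.0
tcp_pos: [0.5586, 0.3078, 0.2793]
orientation: [-0.0, -0.313, 0.95, -0.0]
wrist_force: [1.3, -0.6, -0.0]
finger_gap: 0.0388
```

Emit:
servo_tool:
  deltas:
    - {"dx":0,"dy":20,"dz":0,"rx":0,"ry":0,"rz":-0.14,"fingers":0.1}
    - {"dx":0,"dy":10,"dz":0,"rx":0,"ry":0,"rz":-0.12,"fingers":0.1}
    - {"dx":0,"dy":0,"dz":0,"rx":0,"ry":0,"rz":0,"fingers":0.1}
    - {"dx":0,"dy":0,"dz":0,"rx":0,"ry":0,"rz":0,"fingers":0.1}

```text
clock: 24.4
tcp_pos: [0.5583, 0.3364, 0.2793]
orientation: [-0.0, -0.192, 0.981, -0.0]
wrist_force: [-0.5, -0.7, -1.1]
finger_gap: 0.0386
```

Emit:
servo_tool:
  deltas:
    - {"dx":0.5,"dy":1,"dz":-30,"rx":0,"ry":0,"rz":0,"fingers":0.1}
    - {"dx":0,"dy":0,"dz":-31,"rx":0,"ry":0,"rz":0,"fingers":0.1}
    - {"dx":0,"dy":0,"dz":-31,"rx":0,"ry":0,"rz":0,"fingers":0.1}
    - {"dx":0,"dy":0,"dz":0,"rx":0,"ry":0,"rz":0,"fingers":0.5}
    - {"dx":0,"dy":0,"dz":0,"rx":0,"ry":0,"rz":0,"fingers":1}
    - {"dx":0,"dy":0,"dz":0,"rx":0,"ry":0,"rz":0,"fingers":1}
    - {"dx":0,"dy":0,"dz":0,"rx":0,"ry":0,"rz":0,"fingers":1}
  newtons: 30

```text
clock: 25.1
tcp_pos: [0.558, 0.3375, 0.1877]
orientation: [-0.001, -0.191, 0.982, 0.0]
wrist_force: [-3.4, 3.6, -8.4]
finger_gap: 0.0121
```

Emit:
servo_tool:
  deltas:
    - {"dx":0,"dy":0,"dz":0,"rx":0,"ry":0,"rz":0.131,"fingers":1}
    - {"dx":0,"dy":0,"dz":0,"rx":0,"ry":0,"rz":0.131,"fingers":1}
    - {"dx":0,"dy":0,"dz":0,"rx":0,"ry":0,"rz":0.131,"fingers":1}
    - {"dx":0,"dy":0,"dz":0,"rx":0,"ry":0,"rz":0.131,"fingers":1}
    - {"dx":0,"dy":0,"dz":0,"rx":0,"ry":0,"rz":0.131,"fingers":1}
    - {"dx":0,"dy":0,"dz":0,"rx":0,"ry":0,"rz":0.131,"fingers":1}
    - {"dx":0,"dy":0,"dz":0,"rx":0,"ry":0,"rz":0.131,"fingers":1}
    - {"dx":0,"dy":0,"dz":0,"rx":0,"ry":0,"rz":0.131,"fingers":1}

```text
clock: 25.9
tcp_pos: [0.5584, 0.3373, 0.1877]
orientation: [-0.001, -0.658, 0.753, 0.0]
wrist_force: [-3.2, 1.4, -9.7]
finger_gap: 0.0124
```

Emit:
servo_tool:
  deltas:
    - {"dx":0,"dy":0,"dz":0,"rx":0,"ry":0,"rz":0,"fingers":0.1}
    - {"dx":0,"dy":0,"dz":0,"rx":0,"ry":0,"rz":0,"fingers":0.1}
    - {"dx":0,"dy":0,"dz":0,"rx":0,"ry":0,"rz":0,"fingers":0.1}
    - {"dx":0,"dy":0,"dz":30,"rx":0,"ry":0,"rz":0,"fingers":0.1}
    - {"dx":-28,"dy":4,"dz":30,"rx":0,"ry":0,"rz":0,"fingers":0.1}
    - {"dx":-28,"dy":4,"dz":30,"rx":0,"ry":0,"rz":0,"fingers":0.1}
    - {"dx":-28,"dy":3,"dz":0,"rx":0,"ry":0,"rz":0,"fingers":0.1}
    - {"dx":0,"dy":0,"dz":0,"rx":0,"ry":0,"rz":0,"fingers":0.1}

```text
clock: 26.7
tcp_pos: [0.4729, 0.3493, 0.2809]
orientation: [0.002, -0.656, 0.754, -0.0]
wrist_force: [0.8, -0.3, -1.0]
finger_gap: 0.0381
```

```bash
python3 look.py w8; python3 cap.py w8
```

```text
26.75 [0.4743 0.3491 0.28  ] 0.038551833918112476 [ 0.5   0.35  0.03  1.25 -0.   -0.93] [0.3 0.5 0.2]
0.77 [315.9, 173.3, 335.7, 201.6]
pred cap [325.74475111 196.73169896]
[ 0.001 -0.656  0.755 -0.001] [0.4751741  0.34886872 0.27923342]
```

View pics/w8z.png

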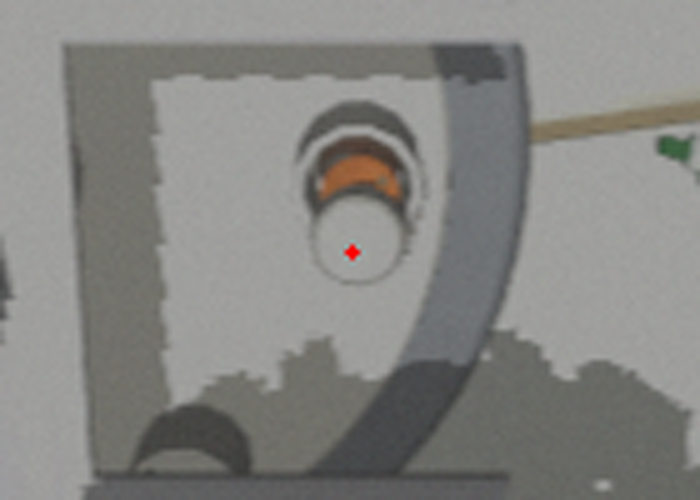

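Emit:
servo_tool:
  deltas:
    - {"dx":-2,"dy":-2,"dz":-35,"rx":0,"ry":0,"rz":0,"fingers":0.1}
    - {"dx":0,"dy":0,"dz":-35,"rx":0,"ry":0,"rz":0,"fingers":0.1}
    - {"dx":0,"dy":0,"dz":-35,"rx":0,"ry":0,"rz":0,"fingers":0.1}
    - {"dx":0,"dy":0,"dz":-34,"rx":0,"ry":0,"rz":0,"fingers":0.1}
    - {"dx":0,"dy":0,"dz":0,"rx":0,"ry":0,"rz":0,"fingers":0.1}
    - {"dx":0,"dy":0,"dz":0,"rx":0,"ry":0,"rz":0,"fingers":1}
    - {"dx":0,"dy":0,"dz":0,"rx":0,"ry":0,"rz":0,"fingers":1}
    - {"dx":0,"dy":0,"dz":0,"rx":0,"ry":0,"rz":0,"fingers":1}
  newtons: 25

```text
clock: 27.6
tcp_pos: [0.4744, 0.3473, 0.1411]
orientation: [0.002, -0.656, 0.755, -0.0]
wrist_force: [0.1, 0.8, -0.3]
finger_gap: 0.018
```

Emit:
servo_tool:
  deltas:
    - {"dx":0,"dy":0,"dz":15,"rx":0,"ry":0,"rz":0,"fingers":1}
    - {"dx":0,"dy":0,"dz":25,"rx":0,"ry":0,"rz":0,"fingers":1}
    - {"dx":0,"dy":0,"dz":30,"rx":0,"ry":0,"rz":0,"fingers":1}
    - {"dx":0,"dy":0,"dz":30,"rx":0,"ry":0,"rz":0,"fingers":1}
    - {"dx":0,"dy":0,"dz":30,"rx":0,"ry":0,"rz":0,"fingers":1}
    - {"dx":0,"dy":0,"dz":30,"rx":0,"ry":0,"rz":0,"fingers":1}
    - {"dx":0,"dy":0,"dz":27,"rx":0,"ry":0,"rz":0,"fingers":1}
    - {"dx":0,"dy":0,"dz":0,"rx":0,"ry":0,"rz":0,"fingers":1}

```text
clock: 28.4
tcp_pos: [0.4745, 0.3475, 0.3323]
orientation: [0.005, -0.656, 0.755, -0.001]
wrist_force: [0.9, 0.1, 0.3]
finger_gap: 0.018
```

Emit:
servo_tool:
  deltas:
    - {"dx":2,"dy":-34,"dz":0,"rx":0,"ry":0,"rz":0.08,"fingers":1}
    - {"dx":2,"dy":-34,"dz":0,"rx":0,"ry":0,"rz":0.08,"fingers":1}
    - {"dx":2,"dy":-34,"dz":0,"rx":0,"ry":0,"rz":0.08,"fingers":1}
    - {"dx":2,"dy":-34,"dz":0,"rx":0,"ry":0,"rz":0.09,"fingers":1}
    - {"dx":2,"dy":-34,"dz":0,"rx":0,"ry":0,"rz":0,"fingers":1}
    - {"dx":2,"dy":-34,"dz":0,"rx":0,"ry":0,"rz":0,"fingers":1}
    - {"dx":2,"dy":-34,"dz":0,"rx":0,"ry":0,"rz":0,"fingers":1}
    - {"dx":2,"dy":-34,"dz":0,"rx":0,"ry":0,"rz":0,"fingers":1}

```text
clock: 29.2
tcp_pos: [0.4888, 0.0733, 0.3263]
orientation: [-0.0, 0.771, -0.637, 0.0]
wrist_force: [0.1, 0.1, 0.1]
finger_gap: 0.018
```

Emit:
servo_tool:
  deltas:
    - {"dx":0,"dy":0,"dz":0,"rx":0,"ry":0,"rz":0,"fingers":1}
    - {"dx":0,"dy":0,"dz":0,"rx":0,"ry":0,"rz":0,"fingers":1}

```text
clock: 29.4
tcp_pos: [0.489, 0.074, 0.3262]
orientation: [-0.0, 0.77, -0.637, 0.0]
wrist_force: [-0.7, 0.3, -0.1]
finger_gap: 0.0182
```

```bash
python3 boxcheck.py w9 .52202 .03997 .18992
```

```text
29.45 [0.4889 0.0747 0.3262] [-0.     0.771 -0.637  0.   ] 0.018
origin [248  68] scale 4.137931034482759
```

View pics/w9b.png

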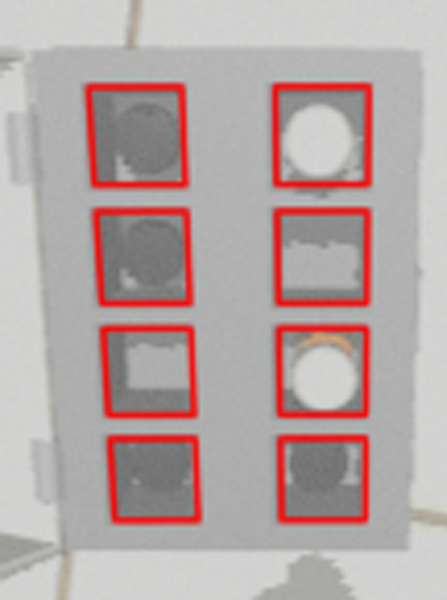

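Emit:
servo_tool:
  deltas:
    - {"dx":6,"dy":-27,"dz":0,"rx":0,"ry":0,"rz":0,"fingers":1}
    - {"dx":5.5,"dy":-28,"dz":-20,"rx":0,"ry":0,"rz":0,"fingers":1}
    - {"dx":0,"dy":0,"dz":-35,"rx":0,"ry":0,"rz":0,"fingers":1}
    - {"dx":0,"dy":0,"dz":-35,"rx":0,"ry":0,"rz":0,"fingers":1}
    - {"dx":0,"dy":0,"dz":-35,"rx":0,"ry":0,"rz":0,"fingers":1}
    - {"dx":0,"dy":0,"dz":-12,"rx":0,"ry":0,"rz":0,"fingers":1}
    - {"dx":0,"dy":0,"dz":0,"rx":0,"ry":0,"rz":0,"fingers":1}
    - {"dx":0,"dy":0,"dz":0,"rx":0,"ry":0,"rz":0,"fingers":1}

```text
clock: 30.25
tcp_pos: [0.5012, 0.0202, 0.1902]
orientation: [-0.0, 0.771, -0.636, 0.001]
wrist_force: [0.7, -0.4, 0.3]
finger_gap: 0.0182
```

Emit:
servo_tool:
  deltas:
    - {"dx":-0.5,"dy":-0.5,"dz":-8,"rx":0,"ry":0,"rz":0,"fingers":1}
    - {"dx":0,"dy":0,"dz":-8,"rx":0,"ry":0,"rz":0,"fingers":1}
    - {"dx":0,"dy":0,"dz":-8,"rx":0,"ry":0,"rz":0,"fingers":1}
    - {"dx":0,"dy":0,"dz":-5,"rx":0,"ry":0,"rz":0,"fingers":1}
    - {"dx":0,"dy":0,"dz":0,"rx":0,"ry":0,"rz":0,"fingers":1}

```text
clock: 30.75
tcp_pos: [0.4999, 0.0191, 0.1592]
orientation: [0.0, 0.771, -0.637, -0.0]
wrist_force: [1.9, -0.3, -0.6]
finger_gap: 0.0181
```

Emit:
servo_tool:
  deltas:
    - {"dx":0,"dy":0,"dz":-6,"rx":0,"ry":0,"rz":0,"fingers":1}
    - {"dx":0,"dy":0,"dz":-6,"rx":0,"ry":0,"rz":0,"fingers":1}
    - {"dx":0,"dy":0,"dz":-4,"rx":0,"ry":0,"rz":0,"fingers":1}
    - {"dx":0,"dy":0,"dz":-3,"rx":0,"ry":0,"rz":0,"fingers":1}
    - {"dx":0,"dy":0,"dz":0,"rx":0,"ry":0,"rz":0,"fingers":1}

```text
clock: 31.25
tcp_pos: [0.4999, 0.0192, 0.1405]
orientation: [0.0, 0.771, -0.637, -0.0]
wrist_force: [1.9, -0.4, -0.1]
finger_gap: 0.0181
```

Emit:
servo_tool:
  deltas:
    - {"dx":0,"dy":0,"dz":-6,"rx":0,"ry":0,"rz":0,"fingers":1}
    - {"dx":0,"dy":0,"dz":-6,"rx":0,"ry":0,"rz":0,"fingers":1}
    - {"dx":0,"dy":0,"dz":-3,"rx":0,"ry":0,"rz":0,"fingers":1}
    - {"dx":0,"dy":0,"dz":-2.2,"rx":0,"ry":0,"rz":0,"fingers":1}
    - {"dx":0,"dy":0,"dz":0,"rx":0,"ry":0,"rz":0,"fingers":1}
    - {"dx":0,"dy":0,"dz":0,"rx":0,"ry":0,"rz":0,"fingers":1}

```text
clock: 31.85
tcp_pos: [0.4999, 0.0192, 0.1237]
orientation: [0.0, 0.771, -0.637, -0.0]
wrist_force: [1.9, 1.2, -1.3]
finger_gap: 0.0183
```

Emit:
servo_tool:
  deltas:
    - {"dx":0,"dy":0,"dz":0,"rx":0,"ry":0,"rz":0,"fingers":0.3}
    - {"dx":0,"dy":0,"dz":0,"rx":0,"ry":0,"rz":0,"fingers":0.3}
    - {"dx":0,"dy":0,"dz":0,"rx":0,"ry":0,"rz":0,"fingers":0.3}
    - {"dx":0,"dy":0,"dz":20,"rx":0,"ry":0,"rz":0,"fingers":0.3}
    - {"dx":0,"dy":0,"dz":40,"rx":0,"ry":0,"rz":0,"fingers":0.1}
    - {"dx":0,"dy":0,"dz":40,"rx":0,"ry":0,"rz":0,"fingers":0.1}
    - {"dx":0,"dy":0,"dz":40,"rx":0,"ry":0,"rz":0,"fingers":0.1}
    - {"dx":0,"dy":0,"dz":0,"rx":0,"ry":0,"rz":0,"fingers":0.1}

```text
clock: 32.65
tcp_pos: [0.5025, 0.0189, 0.2695]
orientation: [-0.003, 0.771, -0.637, 0.004]
wrist_force: [0.2, 0.2, -0.3]
finger_gap: 0.0383
```

Emit:
servo_tool:
  deltas:
    - {"dx":7,"dy":34,"dz":2,"rx":0,"ry":0,"rz":-0.08,"fingers":0.1}
    - {"dx":7,"dy":34,"dz":2,"rx":0,"ry":0,"rz":-0.08,"fingers":0.1}
    - {"dx":7,"dy":34,"dz":2,"rx":0,"ry":0,"rz":-0.08,"fingers":0.1}
    - {"dx":7,"dy":34,"dz":2,"rx":0,"ry":0,"rz":-0.083,"fingers":0.1}
    - {"dx":7,"dy":34,"dz":2,"rx":0,"ry":0,"rz":0,"fingers":0.1}
    - {"dx":7,"dy":34,"dz":2,"rx":0,"ry":0,"rz":0,"fingers":0.1}
    - {"dx":7,"dy":34,"dz":2,"rx":0,"ry":0,"rz":0,"fingers":0.1}
    - {"dx":7,"dy":34,"dz":2,"rx":0,"ry":0,"rz":0,"fingers":0.1}

```text
clock: 33.45
tcp_pos: [0.5558, 0.2925, 0.279]
orientation: [-0.001, -0.659, 0.752, 0.0]
wrist_force: [0.5, 0.0, 0.2]
finger_gap: 0.0383
```

Emit:
servo_tool:
  deltas:
    - {"dx":2,"dy":30,"dz":0,"rx":0,"ry":0,"rz":0,"fingers":0.1}
    - {"dx":0,"dy":15,"dz":0,"rx":0,"ry":0,"rz":0,"fingers":0.1}
    - {"dx":0,"dy":0,"dz":0,"rx":0,"ry":0,"rz":0,"fingers":0.1}
    - {"dx":0,"dy":0,"dz":0,"rx":0,"ry":0,"rz":0,"fingers":0.1}

```text
clock: 33.85
tcp_pos: [0.5576, 0.3355, 0.2792]
orientation: [-0.001, -0.659, 0.752, -0.0]
wrist_force: [0.2, -0.0, -0.5]
finger_gap: 0.0382
```

Emit:
servo_tool:
  deltas:
    - {"dx":1,"dy":2,"dz":-30,"rx":0,"ry":0,"rz":0,"fingers":0.1}
    - {"dx":0,"dy":0,"dz":-31,"rx":0,"ry":0,"rz":0,"fingers":0.1}
    - {"dx":0,"dy":0,"dz":-31,"rx":0,"ry":0,"rz":0,"fingers":0.1}
    - {"dx":0,"dy":0,"dz":0,"rx":0,"ry":0,"rz":0,"fingers":0.5}
    - {"dx":0,"dy":0,"dz":0,"rx":0,"ry":0,"rz":0,"fingers":1}
    - {"dx":0,"dy":0,"dz":0,"rx":0,"ry":0,"rz":0,"fingers":1}
    - {"dx":0,"dy":0,"dz":0,"rx":0,"ry":0,"rz":0,"fingers":1}
  newtons: 30

```text
clock: 34.55
tcp_pos: [0.5583, 0.3366, 0.1878]
orientation: [-0.002, -0.658, 0.753, -0.0]
wrist_force: [-2.9, -5.6, -5.7]
finger_gap: 0.0123
```

Emit:
servo_tool:
  deltas:
    - {"dx":0,"dy":0,"dz":0,"rx":0,"ry":0,"rz":0.129,"fingers":1}
    - {"dx":0,"dy":0,"dz":0,"rx":0,"ry":0,"rz":0.129,"fingers":1}
    - {"dx":0,"dy":0,"dz":0,"rx":0,"ry":0,"rz":0.129,"fingers":1}
    - {"dx":0,"dy":0,"dz":0,"rx":0,"ry":0,"rz":0.129,"fingers":1}
    - {"dx":0,"dy":0,"dz":0,"rx":0,"ry":0,"rz":0.129,"fingers":1}
    - {"dx":0,"dy":0,"dz":0,"rx":0,"ry":0,"rz":0.129,"fingers":1}
    - {"dx":0,"dy":0,"dz":0,"rx":0,"ry":0,"rz":0.129,"fingers":1}
    - {"dx":0,"dy":0,"dz":0,"rx":0,"ry":0,"rz":0.129,"fingers":1}

```text
clock: 35.35
tcp_pos: [0.5594, 0.3372, 0.1878]
orientation: [0.001, 0.945, -0.327, 0.0]
wrist_force: [1.2, -3.6, -8.3]
finger_gap: 0.012
```

Emit:
servo_tool:
  deltas:
    - {"dx":0,"dy":0,"dz":0,"rx":0,"ry":0,"rz":0,"fingers":0.1}
    - {"dx":0,"dy":0,"dz":0,"rx":0,"ry":0,"rz":0,"fingers":0.1}
    - {"dx":0,"dy":0,"dz":0,"rx":0,"ry":0,"rz":0,"fingers":0.1}
    - {"dx":0,"dy":0,"dz":30,"rx":0,"ry":0,"rz":0,"fingers":0.1}
    - {"dx":-28,"dy":4,"dz":30,"rx":0,"ry":0,"rz":0,"fingers":0.1}
    - {"dx":-28,"dy":4,"dz":30,"rx":0,"ry":0,"rz":0,"fingers":0.1}
    - {"dx":-28,"dy":3,"dz":0,"rx":0,"ry":0,"rz":0,"fingers":0.1}
    - {"dx":0,"dy":0,"dz":0,"rx":0,"ry":0,"rz":0,"fingers":0.1}

```text
clock: 36.15
tcp_pos: [0.4725, 0.3502, 0.2805]
orientation: [-0.001, 0.944, -0.329, 0.001]
wrist_force: [0.9, 0.1, -0.5]
finger_gap: 0.0383
```

```bash
python3 look.py w10; python3 cap.py w10
```

```text
36.2 [0.4739 0.3499 0.2797] 0.03832888411291756 [ 0.5   0.35  0.03  1.25  0.   -1.97] [ 0.6  0.6 -0.1]
pred cap [326.77784104 194.77162878]
[-0.001  0.944 -0.329  0.001] [0.47486062 0.34967266 0.27887773]
```

View pics/w10z.png

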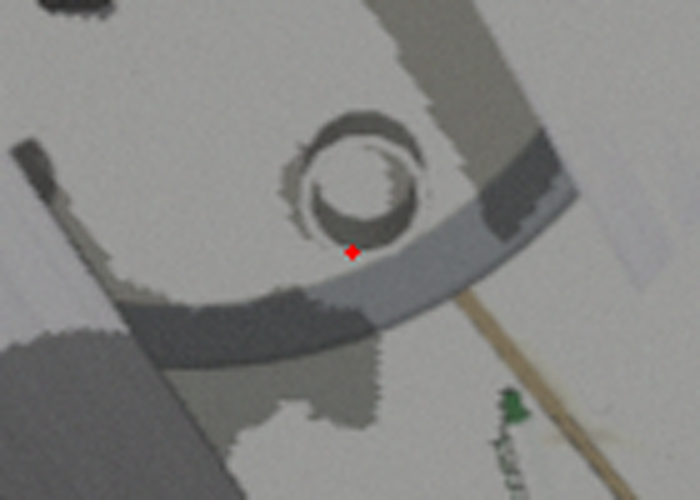

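```bash
python3 - <<'E'
from h import *
cx,cy=.5585,.3375
def orange(im,P,K,E):
    u=proj(P,K,E).astype(int); c=im[u[1]-12:u[1]+12,u[0]-12:u[0]+12].astype(int)
    return u,int(((c[...,0]-c[...,2]>45)&(c[...,0]>90)).sum())
for n in ("scene","side"):
    im,K,E=cam(n); save(n+"10",im)
    old=cv2.cvtColor(cv2.imread(f"pics/{n}0.png"),cv2.COLOR_BGR2RGB)
    print(n,[(r["confidence"],r["extent"]) for r in cut_out("vial_0",n)])
    for a in (1,61,121,181,241,301):
        o=np.radians(a); p=np.radians(a+230)
        print(a,"start",orange(old,(cx+.085*np.cos(o),cy+.085*np.sin(o),.06),K,E),"now",orange(im,(cx+.085*np.cos(p),cy+.085*np.sin(p),.06),K,E))
E
```

```text
scene [(0.58, [357.5, 185.3, 365.7, 193.8]), (0.48, [362.7, 172.2, 367.2, 177.7])]
1 start (array([235, 238]), 0) now (array([311, 239]), 0)
61 start (array([231, 265]), 0) now (array([279, 224]), 0)
121 start (array([270, 279]), 29) now (array([240, 234]), 0)
181 start (array([309, 262]), 0) now (array([229, 261]), 0)
241 start (array([308, 235]), 0) now (array([261, 279]), 0)
301 start (array([272, 224]), 0) now (array([305, 266]), 0)
side [(0.6, [339.5, 162.1, 348.6, 169.1])]
1 start (array([258, 250]), 0) now (array([342, 231]), 0)
61 start (array([280, 278]), 31) now (array([295, 225]), 0)
121 start (array([336, 279]), 50) now (array([260, 245]), 0)
181 start (array([361, 252]), 0) now (array([273, 275]), 0)
241 start (array([335, 228]), 0) now (array([327, 282]), 0)
301 start (array([287, 227]), 0) now (array([361, 257]), 0)
```

```bash
python3 - <<'E'
from h import *
d=np.load("w4.npz");K,E=d["K"],d["E"]
for p in [(497,212),(500,222),(487,258),(545,235),(525,292),(487,82),(447,232)]: print(p,ray(p,K,E,0).round(3),ray(p,K,E,.1).round(3))
for n in ("scene","side"):
    im=cv2.cvtColor(cv2.imread(f"pics/{n}10.png"),cv2.COLOR_BGR2RGB); _,K,E=cam(n)
    print(n,proj((.669,.068,.12),K,E),[ (t,round(r["confidence"],2),r["extent"]) for t in ("beaker","box_lid","vial_box") for r in cut_out(t,n)[:2]])
    cut=im[90:230,280:440]; save(n+"c",cv2.resize(cut,(400,350),interpolation=cv2.INTER_CUBIC))
cv2.imwrite("pics/lid.png",np.hstack([cv2.imread("pics/scenec.png"),cv2.imread("pics/sidec.png")]))
E
```

```text
(497, 212) [ 0.753 -0.023  0.   ] [0.685 0.003 0.1  ]
(500, 222) [ 0.763 -0.037  0.   ] [ 0.692 -0.008  0.1  ]
(487, 258) [ 0.765 -0.097  0.   ] [ 0.694 -0.053  0.1  ]
(545, 235) [ 0.837 -0.044  0.   ] [ 0.748 -0.014  0.1  ]
(525, 292) [ 0.847 -0.144  0.   ] [ 0.756 -0.089  0.1  ]
(487, 82) [0.676 0.141 0.   ] [0.627 0.125 0.1  ]
(447, 232) [ 0.691 -0.066  0.   ] [ 0.639 -0.03   0.1  ]
scene [291.77577744 154.10847672] [('box_lid', 0.79, [300.4, 151.7, 335.1, 207.4]), ('vial_box', 0.92, [297.3, 150.2, 380.6, 227.1])]
side [263.64588889 151.30745972] [('box_lid', 0.74, [271.9, 132.7, 312.3, 195.8]), ('vial_box', 0.76, [273.2, 132.4, 364.8, 207.1])]
```

View pics/lid.png

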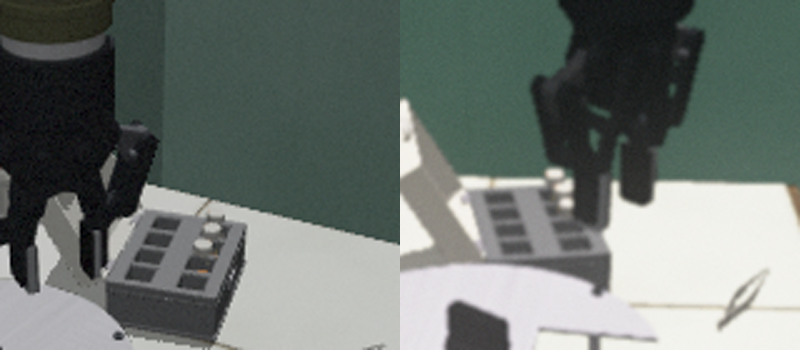

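Emit:
servo_tool:
  deltas:
    - {"dx":0,"dy":0,"dz":30,"rx":0,"ry":0,"rz":0,"fingers":1}
    - {"dx":0,"dy":-28,"dz":15,"rx":0,"ry":0,"rz":-0.12,"fingers":1}
    - {"dx":20,"dy":-28,"dz":0,"rx":0,"ry":0,"rz":-0.12,"fingers":1}
    - {"dx":20,"dy":-28,"dz":0,"rx":0,"ry":0,"rz":-0.12,"fingers":1}
    - {"dx":20,"dy":-28,"dz":0,"rx":0,"ry":0,"rz":-0.12,"fingers":1}
    - {"dx":20,"dy":-28,"dz":0,"rx":0,"ry":0,"rz":-0.12,"fingers":1}
    - {"dx":20,"dy":-28,"dz":0,"rx":0,"ry":0,"rz":-0.12,"fingers":1}
    - {"dx":20,"dy":-28,"dz":0,"rx":0,"ry":0,"rz":0,"fingers":1}

```text
clock: 37.65
tcp_pos: [0.5956, 0.1519, 0.3228]
orientation: [-0.0, 0.767, -0.642, 0.0]
wrist_force: [0.6, 0.9, 0.4]
finger_gap: 0.0002
```

Emit:
servo_tool:
  deltas:
    - {"dx":20,"dy":-28,"dz":0,"rx":0,"ry":0,"rz":0,"fingers":1}
    - {"dx":20,"dy":-28,"dz":0,"rx":0,"ry":0,"rz":0,"fingers":1}
    - {"dx":20,"dy":-28,"dz":0,"rx":0,"ry":0,"rz":0,"fingers":1}
    - {"dx":0,"dy":0,"dz":0,"rx":0,"ry":0,"rz":0,"fingers":1}
    - {"dx":0,"dy":0,"dz":0,"rx":0,"ry":0,"rz":0,"fingers":1}

```text
clock: 38.15
tcp_pos: [0.6551, 0.0684, 0.3221]
orientation: [0.0, 0.767, -0.642, -0.001]
wrist_force: [-0.8, -0.2, 0.1]
finger_gap: 0.0002
```

```bash
python3 look.py w11 box_lid beaker; python3 - <<'E'
from h import *
d=np.load("w11.npz");K,E=d["K"],d["E"]
# lid edge candidates (box moved) for theta
v=np.array([.52202,.03997]);e=np.array([.982,.1888]);f=np.array([-.1888,.982])
w=cv2.imread("pics/w11.png")
for th,col in ((1.85,(0,0,255)),(2.05,(0,255,0))):
  q=[]
  for yb in(-.07,.07):
    for (rx,rz) in ((-.104,0),(-.104,.028)):
      x=.052+rx*np.cos(th)+rz*np.sin(th); z=.048-rx*np.sin(th)+rz*np.cos(th)
      p=v+x*e+yb*f; q.append(proj((*p,z),K,E)); 
  print(th,np.round(q,1).tolist())
  for a,b in ((0,1),(1,3),(3,2),(2,0)): cv2.line(w,tuple(q[a].astype(int)),tuple(q[b].astype(int)),col,1)
cv2.imwrite("pics/w11m.png",w)
E
```

```text
38.2 [0.6547 0.0693 0.3224] -0.0003330215268039659 [-0.02  0.48  0.34  1.43  0.   -1.77] [-0.2  0.1  0.4]
box_lid 0.55 [336.3, 115.2, 398.3, 263.7]
beaker 0.63 [262.5, 237.3, 295.6, 281.4]
1.85 [[394.0, 117.6], [359.3, 117.6], [385.0, 270.5], [356.0, 266.5]]
2.05 [[368.5, 117.5], [337.8, 117.2], [363.8, 266.5], [337.9, 260.1]]
```

```bash
python3 - <<'E'
from h import *
d=np.load("w11.npz");K,E=d["K"],d["E"]
for p in [(262,260),(296,260),(279,237),(279,281)]: print(p,ray(p,K,E,.066).round(3),ray(p,K,E,0).round(3))
r=cut_out("box_lid","wrist")[0]["region"]
for row in (130,160,190,220,250): 
    x=np.nonzero(r[row])[0]; print(row,x.min() if len(x) else None,x.max() if len(x) else None)
for n in("scene","side"):
    print(n,[(r["confidence"],r["extent"]) for r in (cam(n),cut_out("beaker",n))[1]])
cv2.imwrite("pics/w11z.png",cv2.resize(cv2.imread("pics/w11.png")[80:300,200:460],None,fx=2.7,fy=2.7,interpolation=cv2.INTER_CUBIC))
E
```

```text
(262, 260) [0.716 0.183 0.066] [0.726 0.223 0.   ]
(296, 260) [0.674 0.175 0.066] [ 0.675  0.214 -0.   ]
(279, 237) [0.699 0.148 0.066] [0.705 0.18  0.   ]
(279, 281) [0.692 0.21  0.066] [0.696 0.255 0.   ]
130 333 391
160 333 395
190 333 393
220 333 391
250 340 369
scene [(0.33, [291.1, 137.8, 376.9, 226.1]), (0.18, [216.5, 216.2, 328.2, 306.9])]
side []
```

Emit:
servo_tool:
  deltas:
    - {"dx":15,"dy":0,"dz":0,"rx":0,"ry":0,"rz":0,"fingers":1}
    - {"dx":0,"dy":0,"dz":-30,"rx":0,"ry":0,"rz":0,"fingers":1}
    - {"dx":0,"dy":0,"dz":-30,"rx":0,"ry":0,"rz":0,"fingers":1}
    - {"dx":0,"dy":0,"dz":-30,"rx":0,"ry":0,"rz":0,"fingers":1}
    - {"dx":0,"dy":0,"dz":-30,"rx":0,"ry":0,"rz":0,"fingers":1}
    - {"dx":0,"dy":0,"dz":-9,"rx":0,"ry":0,"rz":0,"fingers":1}
    - {"dx":0,"dy":0,"dz":0,"rx":0,"ry":0,"rz":0,"fingers":1}

```text
clock: 39.25
tcp_pos: [0.6689, 0.0694, 0.1923]
orientation: [0.001, 0.768, -0.641, -0.001]
wrist_force: [-0.7, -0.3, 0.3]
finger_gap: 0.0004
```

Emit:
servo_tool:
  deltas:
    - {"dx":-8,"dy":-1.5,"dz":0,"rx":0,"ry":0,"rz":0,"fingers":1}
    - {"dx":-8,"dy":-1.5,"dz":0,"rx":0,"ry":0,"rz":0,"fingers":1}
    - {"dx":-8,"dy":-1.5,"dz":0,"rx":0,"ry":0,"rz":0,"fingers":1}
    - {"dx":-8,"dy":-1.5,"dz":0,"rx":0,"ry":0,"rz":0,"fingers":1}
    - {"dx":-8,"dy":-1.5,"dz":0,"rx":0,"ry":0,"rz":0,"fingers":1}

```text
clock: 39.75
tcp_pos: [0.6395, 0.063, 0.2039]
orientation: [-0.011, 0.768, -0.64, 0.01]
wrist_force: [18.6, 9.2, 27.3]
finger_gap: 0.0003
```

Emit:
servo_tool:
  deltas:
    - {"dx":0,"dy":0,"dz":15,"rx":0,"ry":0,"rz":0,"fingers":1}
    - {"dx":20,"dy":4,"dz":0,"rx":0,"ry":0,"rz":0,"fingers":1}
    - {"dx":20,"dy":4,"dz":0,"rx":0,"ry":0,"rz":0,"fingers":1}
    - {"dx":0,"dy":0,"dz":0,"rx":0,"ry":0,"rz":0,"fingers":1}

```text
clock: 40.15
tcp_pos: [0.6717, 0.0697, 0.2104]
orientation: [-0.001, 0.768, -0.641, 0.002]
wrist_force: [-0.5, 0.1, -0.6]
finger_gap: 0.0004
```

```bash
python3 - <<'E'
from h import *
s=env.get_state(); print(s["tcp_pos"],s["wrist_force"])
for n in ("scene","side"):
    im,K,E=cam(n); save(n+"12",im)
    old=cv2.imread(f"pics/{n}10.png"); 
    print(n,[(t,round(r["confidence"],2),r["extent"]) for t in("box_lid","vial_box","beaker") for r in cut_out(t,n)[:1]])
    v=np.array([.52202,.03997]);e=np.array([.982,.1888]);f=np.array([-.1888,.982])
    for a,b in ((-.052,-.07),(-.052,.07),(.052,.07)): print("corner",proj((*(v+a*e+b*f),.048),K,E).round(1))
a=cv2.imread("pics/scene12.png")[110:240,280:410];b=cv2.imread("pics/side12.png")[100:230,250:380]
cv2.imwrite("pics/l12.png",np.hstack([cv2.resize(i,(400,400),interpolation=cv2.INTER_CUBIC) for i in(a,b)]))
E
```

```text
[0.67165232 0.06969039 0.21037018] [-0.51513315  0.0938941  -0.60178766]
scene [('box_lid', 0.64, [291.0, 139.4, 337.7, 205.2]), ('vial_box', 0.62, [289.6, 140.2, 379.4, 229.1])]
corner [378.4 177.6]
corner [366.5 207.6]
corner [322.4 200.6]
side [('box_lid', 0.77, [268.2, 129.6, 316.1, 196.7]), ('vial_box', 0.7, [274.7, 131.3, 362.9, 209.7]), ('beaker', 0.42, [274.8, 128.7, 316.0, 195.6])]
corner [351.1 163.1]
corner [365.  191.5]
corner [315.2 194.9]
```

Emit:
servo_tool:
  deltas:
    - {"dx":0,"dy":0,"dz":-23,"rx":0,"ry":0,"rz":0,"fingers":1}
    - {"dx":0,"dy":0,"dz":-23,"rx":0,"ry":0,"rz":0,"fingers":1}
    - {"dx":0,"dy":0,"dz":0,"rx":0,"ry":0,"rz":0,"fingers":1}
    - {"dx":-8,"dy":-1.5,"dz":0,"rx":0,"ry":0,"rz":0,"fingers":1}
    - {"dx":-8,"dy":-1.5,"dz":0,"rx":0,"ry":0,"rz":0,"fingers":1}
    - {"dx":-6,"dy":-1.2,"dz":0,"rx":0,"ry":0,"rz":0,"fingers":1}
    - {"dx":0,"dy":0,"dz":0,"rx":0,"ry":0,"rz":0,"fingers":1}

```text
clock: 41.25
tcp_pos: [0.6528, 0.0659, 0.1693]
orientation: [-0.005, 0.768, -0.641, 0.006]
wrist_force: [8.6, 3.6, 13.0]
finger_gap: 0.0004
```

Emit:
servo_tool:
  deltas:
    - {"dx":-6,"dy":-1.2,"dz":0,"rx":0,"ry":0,"rz":0,"fingers":1}
    - {"dx":-6,"dy":-1.2,"dz":0,"rx":0,"ry":0,"rz":0,"fingers":1}

```text
clock: 41.45
tcp_pos: [0.6459, 0.0644, 0.173]
orientation: [-0.01, 0.768, -0.64, 0.01]
wrist_force: [17.0, 8.0, 31.2]
finger_gap: 0.0002
```

Emit:
servo_tool:
  deltas:
    - {"dx":0,"dy":0,"dz":15,"rx":0,"ry":0,"rz":0,"fingers":1}
    - {"dx":20,"dy":4,"dz":20,"rx":0,"ry":0,"rz":0,"fingers":1}
    - {"dx":15,"dy":3,"dz":30,"rx":0,"ry":0,"rz":0,"fingers":1}
    - {"dx":0,"dy":0,"dz":20,"rx":0,"ry":0,"rz":-0.143,"fingers":1}
    - {"dx":0,"dy":0,"dz":10,"rx":0,"ry":0,"rz":-0.143,"fingers":1}
    - {"dx":0,"dy":0,"dz":0,"rx":0,"ry":0,"rz":-0.143,"fingers":1}
    - {"dx":0,"dy":0,"dz":0,"rx":0,"ry":0,"rz":-0.143,"fingers":1}
    - {"dx":0,"dy":0,"dz":0,"rx":0,"ry":0,"rz":-0.143,"fingers":1}

```text
clock: 42.25
tcp_pos: [0.6704, 0.07, 0.2587]
orientation: [-0.0, -0.492, 0.87, -0.0]
wrist_force: [-0.6, 0.3, -0.7]
finger_gap: -0.0001
```

Emit:
servo_tool:
  deltas:
    - {"dx":0,"dy":0,"dz":0,"rx":0,"ry":0,"rz":-0.143,"fingers":1}
    - {"dx":0,"dy":0,"dz":0,"rx":0,"ry":0,"rz":-0.143,"fingers":1}
    - {"dx":0,"dy":0,"dz":0,"rx":0,"ry":0,"rz":-0.143,"fingers":1}
    - {"dx":0,"dy":0,"dz":0,"rx":0,"ry":0,"rz":-0.143,"fingers":1}
    - {"dx":0,"dy":0,"dz":0,"rx":0,"ry":0,"rz":-0.143,"fingers":1}
    - {"dx":0,"dy":0,"dz":0,"rx":0,"ry":0,"rz":-0.143,"fingers":1}
    - {"dx":0,"dy":0,"dz":0,"rx":0,"ry":0,"rz":0,"fingers":1}

```text
clock: 42.95
tcp_pos: [0.6705, 0.07, 0.2584]
orientation: [-0.0, -0.088, 0.996, 0.0]
wrist_force: [0.8, -1.1, 0.5]
finger_gap: 0.0
```

```bash
python3 look.py w13 box_lid; python3 - <<'E'
from h import *
d=np.load("w13.npz");K,E=d["K"],d["E"]
w=cv2.imread("pics/w13.png"); w=np.clip((w/255.)**.6*255,0,255).astype(np.uint8)
v=np.array([.52202,.03997]);e=np.array([.982,.1888]);f=np.array([-.1888,.982])
def P(x,y,z): return tuple(int(a) for a in proj((*(v+x*e+y*f),z),K,E))
for a,b in (((-.052,-.07),(.052,-.07)),((.052,-.07),(.052,.07)),((.052,.07),(-.052,.07)),((-.052,.07),(-.052,-.07))): cv2.line(w,P(*a,.048),P(*b,.048),(0,0,255),1)
for th,c in ((1.85,(0,255,255)),(2.05,(0,255,0))):
  g=lambda rx,rz:(.052+rx*np.cos(th)+rz*np.sin(th), .048-rx*np.sin(th)+rz*np.cos(th))
  for r in ((-.104,0),(-.104,.028)):
    x,z=g(*r); cv2.line(w,P(x,-.07,z),P(x,.07,z),c,1)
cv2.imwrite("pics/w13m.png",w)
im,K,E=cam("side"); s=cv2.cvtColor(im,cv2.COLOR_RGB2BGR)[90:230,240:400]
im2,_,_=cam("scene"); t=cv2.cvtColor(im2,cv2.COLOR_RGB2BGR)[110:250,270:430]
z=np.hstack([cv2.resize(i,(400,350),interpolation=cv2.INTER_CUBIC) for i in (s,t)])
W=cv2.resize(w,(400,250)); 
cv2.imwrite("pics/m13.png",np.vstack([z,np.hstack([W,cv2.resize(w[:320,160:560],(400,250))])]))
print(env.get_state()["orientation"])
E
```

```text
43.0 [0.6705 0.07   0.2583] -8.191015606896078e-05 [-0.01  0.53  0.26  1.3   0.   -0.2 ] [ 0.2  0.6 -0.5]
box_lid 0.95 [223.6, 89.0, 427.9, 197.0]
[ 2.62527414e-05 -8.96596909e-02  9.95972459e-01  3.03981286e-05]
```

View pics/m13.png

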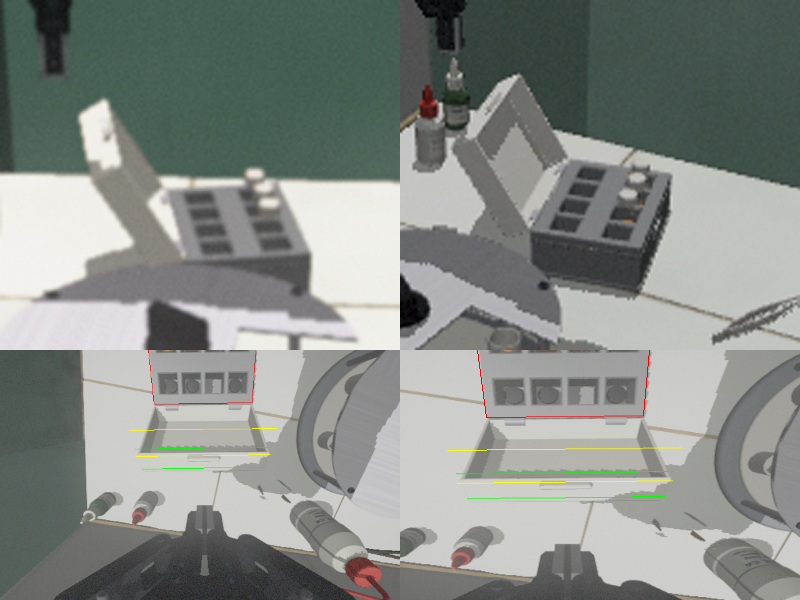

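Emit:
servo_tool:
  deltas:
    - {"dx":2,"dy":0,"dz":-30,"rx":0,"ry":0,"rz":0,"fingers":1}
    - {"dx":0,"dy":0,"dz":-30,"rx":0,"ry":0,"rz":0,"fingers":1}
    - {"dx":0,"dy":0,"dz":-30,"rx":0,"ry":0,"rz":0,"fingers":1}
    - {"dx":0,"dy":0,"dz":0,"rx":0,"ry":0,"rz":0,"fingers":1}
    - {"dx":-8,"dy":-1.5,"dz":0,"rx":0,"ry":0,"rz":0,"fingers":1}
    - {"dx":-8,"dy":-1.5,"dz":0,"rx":0,"ry":0,"rz":0,"fingers":1}
    - {"dx":-6,"dy":-1,"dz":0,"rx":0,"ry":0,"rz":0,"fingers":1}
    - {"dx":0,"dy":0,"dz":0,"rx":0,"ry":0,"rz":0,"fingers":1}

```text
clock: 43.95
tcp_pos: [0.6509, 0.0659, 0.17]
orientation: [0.001, -0.088, 0.996, -0.0]
wrist_force: [0.1, -0.3, 0.2]
finger_gap: -0.0003
```

Emit:
servo_tool:
  deltas:
    - {"dx":-6,"dy":-1,"dz":0,"rx":0,"ry":0,"rz":0,"fingers":1}
    - {"dx":-6,"dy":-1,"dz":0,"rx":0,"ry":0,"rz":0,"fingers":1}

```text
clock: 44.15
tcp_pos: [0.6432, 0.0644, 0.1718]
orientation: [0.006, -0.089, 0.996, 0.0]
wrist_force: [11.0, 3.5, 15.6]
finger_gap: -0.0002
```

Emit:
servo_tool:
  deltas:
    - {"dx":20,"dy":4,"dz":0,"rx":0,"ry":0,"rz":0,"fingers":1}
    - {"dx":0,"dy":0,"dz":24,"rx":0,"ry":0,"rz":0,"fingers":1}
    - {"dx":0,"dy":0,"dz":0,"rx":0,"ry":0,"rz":0,"fingers":1}
    - {"dx":-8,"dy":-1.5,"dz":0,"rx":0,"ry":0,"rz":0,"fingers":1}
    - {"dx":-8,"dy":-1.5,"dz":0,"rx":0,"ry":0,"rz":0,"fingers":1}
    - {"dx":-5,"dy":-1,"dz":0,"rx":0,"ry":0,"rz":0,"fingers":1}
    - {"dx":-5,"dy":-1,"dz":0,"rx":0,"ry":0,"rz":0,"fingers":1}
    - {"dx":0,"dy":0,"dz":0,"rx":0,"ry":0,"rz":0,"fingers":1}

```text
clock: 44.95
tcp_pos: [0.6314, 0.0629, 0.1911]
orientation: [-0.001, -0.088, 0.996, 0.0]
wrist_force: [-0.8, 0.1, -0.1]
finger_gap: -0.0002
```

```bash
cat > lid.py <<'E'
import sys
from h import *
s=env.get_state(); print(s["clock"],s["tcp_pos"].round(4),s["wrist_force"].round(1))
# fit box shift + lid angle to the lid silhouette region in side & scene views
v=np.array([.52202,.03997]);e=np.array([.982,.1888]);f=np.array([-.1888,.982])
for n in ("side","scene"):
    im,K,E=cam(n); rr=cut_out("box_lid",n)
    if not rr: print(n,"none"); continue
    reg=rr[0]["region"].astype(np.uint8); print(n,round(rr[0]["confidence"],2),rr[0]["extent"],[ (round(r["confidence"],2),r["extent"]) for r in cut_out("vial_box",n)[:1]])
    best=[]
    for th in np.arange(0,2.15,.05):
        pts=[]
        for y in (-.07,.07):
            for rx,rz in ((0,0),(-.104,0),(-.104,.028),(0,.028)):
                x=.052+rx*np.cos(th)+rz*np.sin(th); z=.048-rx*np.sin(th)+rz*np.cos(th)
                pts.append(proj((*(v+x*e+y*f),z),K,E))
        m=np.zeros_like(reg); cv2.fillConvexPoly(m,cv2.convexHull(np.array(pts).astype(np.int32)),1)
        best.append(((m&reg).sum()/(m|reg).sum(),th))
    print("theta",[(round(a,2),round(b,2)) for a,b in sorted(best)[::-1][:3]])
E
python3 lid.py
```

```text
44.95 [0.6314 0.0629 0.1911] [-0.8  0.1 -0.1]
side 0.92 [288.9, 126.2, 314.0, 195.4] [(0.95, [289.9, 124.8, 362.4, 208.8])]
theta [(np.float64(0.84), np.float64(1.75)), (np.float64(0.77), np.float64(1.8)), (np.float64(0.75), np.float64(1.7))]
scene 0.6 [304.9, 137.3, 337.0, 202.9] [(0.58, [303.7, 135.3, 377.9, 227.9])]
theta [(np.float64(0.92), np.float64(1.75)), (np.float64(0.91), np.float64(1.8)), (np.float64(0.88), np.float64(1.7))]
```

Emit:
servo_tool:
  deltas:
    - {"dx":-8,"dy":-1.5,"dz":0,"rx":0,"ry":0,"rz":0,"fingers":1}
    - {"dx":-8,"dy":-1.5,"dz":0,"rx":0,"ry":0,"rz":0,"fingers":1}
    - {"dx":-8,"dy":-1.5,"dz":0,"rx":0,"ry":0,"rz":0,"fingers":1}
    - {"dx":-8,"dy":-1.5,"dz":0,"rx":0,"ry":0,"rz":0,"fingers":1}

```text
clock: 45.65
tcp_pos: [0.6001, 0.0569, 0.1919]
orientation: [0.0, -0.088, 0.996, 0.0]
wrist_force: [1.4, -0.2, 0.4]
finger_gap: 0.0003
```

Emit:
servo_tool:
  deltas:
    - {"dx":-8,"dy":-1.5,"dz":0,"rx":0,"ry":0,"rz":0,"fingers":1}
    - {"dx":-8,"dy":-1.5,"dz":0,"rx":0,"ry":0,"rz":0,"fingers":1}
    - {"dx":-8,"dy":-1.5,"dz":0,"rx":0,"ry":0,"rz":0,"fingers":1}

```text
clock: 45.95
tcp_pos: [0.576, 0.0524, 0.1917]
orientation: [-0.0, -0.088, 0.996, 0.0]
wrist_force: [0.9, -0.6, 0.6]
finger_gap: -0.0
```

```bash
python3 lid.py
```

```text
45.95 [0.576  0.0524 0.1917] [ 0.9 -0.6  0.6]
side 0.78 [297.8, 122.0, 340.0, 194.4] [(0.67, [235.0, 195.2, 386.1, 330.8])]
theta [(np.float64(0.84), np.float64(1.1)), (np.float64(0.84), np.float64(1.05)), (np.float64(0.82), np.float64(1.0))]
scene 0.62 [314.7, 139.4, 359.6, 198.2] [(0.64, [316.1, 138.9, 378.8, 227.3])]
theta [(np.float64(0.86), np.float64(1.0)), (np.float64(0.82), np.float64(1.05)), (np.float64(0.78), np.float64(0.95))]
```

Emit:
servo_tool:
  deltas:
    - {"dx":-8,"dy":-1.5,"dz":0,"rx":0,"ry":0,"rz":0,"fingers":1}
    - {"dx":-8,"dy":-1.5,"dz":0,"rx":0,"ry":0,"rz":0,"fingers":1}
    - {"dx":-8,"dy":-1.5,"dz":0,"rx":0,"ry":0,"rz":0,"fingers":1}
    - {"dx":0,"dy":0,"dz":0,"rx":0,"ry":0,"rz":0,"fingers":1}
    - {"dx":0,"dy":0,"dz":20,"rx":0,"ry":0,"rz":0,"fingers":1}
    - {"dx":0,"dy":0,"dz":30,"rx":0,"ry":0,"rz":0,"fingers":1}
    - {"dx":0,"dy":0,"dz":30,"rx":0,"ry":0,"rz":0,"fingers":1}
    - {"dx":0,"dy":0,"dz":30,"rx":0,"ry":0,"rz":0,"fingers":1}

```text
clock: 47.05
tcp_pos: [0.5527, 0.048, 0.3029]
orientation: [0.0, -0.088, 0.996, 0.0]
wrist_force: [0.8, -0.1, 0.2]
finger_gap: 0.0003
```

Emit:
servo_tool:
  deltas:
    - {"dx":0,"dy":0,"dz":0,"rx":0,"ry":0,"rz":0,"fingers":1}
    - {"dx":0,"dy":0,"dz":0,"rx":0,"ry":0,"rz":0,"fingers":1}
    - {"dx":0,"dy":0,"dz":0,"rx":0,"ry":0,"rz":0,"fingers":1}
    - {"dx":0,"dy":0,"dz":0,"rx":0,"ry":0,"rz":0,"fingers":1}
    - {"dx":0,"dy":0,"dz":0,"rx":0,"ry":0,"rz":0,"fingers":1}
    - {"dx":0,"dy":0,"dz":0,"rx":0,"ry":0,"rz":0,"fingers":1}
    - {"dx":0,"dy":0,"dz":0,"rx":0,"ry":0,"rz":0,"fingers":1}

```text
clock: 47.75
tcp_pos: [0.5529, 0.0481, 0.3013]
orientation: [-0.0, -0.088, 0.996, 0.0]
wrist_force: [-0.3, 0.2, -0.1]
finger_gap: -0.0001
```

```bash
python3 lid.py; python3 - <<'E'
from h import *
for t in("beaker","loupe"):
  for n in("scene","side"):
    im,K,E=cam(n); print(t,n,[(round(r["confidence"],2),r["extent"]) for r in cut_out(t,n)[:1]])
E
```

```text
47.75 [0.5529 0.0481 0.3013] [-0.3  0.2 -0.1]
side 0.63 [301.3, 153.0, 363.8, 193.6] [(0.85, [304.0, 151.4, 363.2, 210.0])]
theta [(np.float64(0.94), np.float64(0.0)), (np.float64(0.92), np.float64(0.05)), (np.float64(0.88), np.float64(0.1))]
scene 0.77 [323.3, 164.8, 379.6, 206.6] [(0.88, [322.5, 162.5, 379.0, 230.1])]
theta [(np.float64(0.9), np.float64(0.0)), (np.float64(0.84), np.float64(0.05)), (np.float64(0.79), np.float64(0.1))]
beaker scene []
beaker side []
loupe scene [(0.71, [374.6, 269.7, 396.7, 287.0])]
loupe side [(0.5, [415.1, 239.7, 434.8, 255.1])]
```

Emit:
servo_tool:
  deltas:
    - {"dx":0,"dy":0,"dz":20,"rx":0,"ry":0,"rz":0,"fingers":1}
    - {"dx":0,"dy":0,"dz":0,"rx":0,"ry":0,"rz":0,"fingers":1}
    - {"dx":0,"dy":0,"dz":0,"rx":0,"ry":0,"rz":0,"fingers":1}
    - {"dx":0,"dy":0,"dz":0,"rx":0,"ry":0,"rz":0,"fingers":1}
    - {"dx":0,"dy":0,"dz":0,"rx":0,"ry":0,"rz":0,"fingers":1}
    - {"dx":0,"dy":0,"dz":0,"rx":0,"ry":0,"rz":0,"fingers":1}

```text
clock: 49.05
tcp_pos: [0.5527, 0.0481, 0.3211]
orientation: [-0.0, -0.089, 0.996, 0.0]
wrist_force: [0.0, 0.9, 0.1]
finger_gap: 0.0002
```

```bash
python3 lid.py; python3 -c "
from h import *
print(job.hand_in())"
```

```text
49.05 [0.5527 0.0481 0.3211] [0.  0.9 0.1]
side 0.75 [304.6, 150.5, 363.7, 194.9] [(0.91, [306.9, 152.5, 361.3, 206.0])]
theta [(np.float64(0.93), np.float64(0.0)), (np.float64(0.9), np.float64(0.05)), (np.float64(0.87), np.float64(0.1))]
scene none
the job is handed in; nothing more can be done
None
```

The carousel held three tall vials. All three now stand in empty cells of the box, in the column nearer the robot, and the lid is shut. I handed the job in at about 49 s.

- **Vials:** each one went down past the height where a short vial would have stopped it, with almost no force. Each bottomed at the floor height. The last close picture before the lid closed showed all three upright.
- **Carousel empty:** one of the other three pockets was empty when it was first in the window, and another after the last turn. The third I only checked through the side and scene cameras, which showed no vial in it.
- **Box knock:** the box had been knocked about 2 cm before the second vial went in. I saw it, measured the box again and used the new position.
- **Lid:** my first three pushes on the lid jammed on its edge, with up to about 35 N at the wrist. I raised the tool and the next push swung it over with almost no force. At the end the side camera fitted a shut lid (0 rad) and so had the scene camera 1.3 s earlier, though its last call found no lid. These fits are good to about 0.05 rad.
- **Bystanders:** the loupe was where it started. The cameras did not find the beaker at the end; I never worked within reach of it, but its final position is unchecked.

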